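# Free the stuck bay latch and dock the hotplate

## Task

The latch of the hotplate's docking bay is stuck: break it loose by its black wing knob, not by the thin latch arm, and swing the arm out of the bay mouth by about a quarter turn or more. Then slide the hotplate along the bench, without lifting or tipping it, into the bay until it sits squarely against the back stop. Leave the latch open and do not disturb the glassware, jar and box around it.

Things in the scene. Friction and masses are not known exactly. Their poses are not given: they have to be found in the camera images.
- bay: Aluminium bay bolted to the bench; mouth roughly towards world +y. Origin on the bench at the centre of a docked hotplate; x points into the bay, z up. Rails 30 mm high: inner faces at y = +-73 mm, x -58 to 82; back stop face at x = 75. Lead-ins at the mouth: (-57, 75) flaring to (-109, 103), and (-57, -73) to (-86, -84) mm. Latch post, 52 mm across, at (-100, -105): axis of knob and arm.
- knob (a joint): Angle (rad) of knob and latch arm together: 0 closed (arm and grip along the bay's +y, barring the mouth), grows anticlockwise from above; at 1.57 they lie along the bay's -x, clear. Stop at 1.8. Starts at 0 to 0.06. Stuck at first: resistance rises to about 0.6 N m (13 N at 48 mm from the axis) near 0.27, then it gives way; beyond 0.4 nearly free, and it stays where left.
- grip_mid (a point): Middle of the wing grip, on the turning axis: black plastic bar 120 mm long, 16 mm wide, 30 mm high, from 85 to 115 mm above the bench (this point is at 115), with a 42 mm round boss in its middle. Moves with the knob.
- grip_end (a point): End of the wing grip that lies above the latch arm, 60 mm from the axis, at its top (115 mm). From grip_mid to here is the direction of grip and arm.
- hotplate: White hotplate, 150 long (x) by 130 wide (y) by 74 mm high: housing to 60 mm, round metal plate on top; 0.9 kg. Origin: centre of its underside. Rear face (black socket, x = -75 mm) points away from the bay, front towards it; dials on its -y side. Starts 300 to 350 mm before its docked place, up to 30 mm off line, turned up to 0.35 rad. Slides on the bench under about 4 to 10 N.
- beaker: Bystander: glass beaker, 80 mm across, 110 mm high. Origin at the centre of its underside.
- bottle: Bystander: amber bottle, 64 mm across, 150 mm high. Origin at the centre of its underside.
- jar: Bystander: white jar, 76 mm across, 100 mm high. Origin at the centre of its underside.
- tip_box: Bystander: grey pipette tip box with a clear lid, 122 by 87 mm, 66 mm high. Origin at the centre of its underside.
- latch_tip (a point): Tip of the thin steel latch arm under the grip, 102 mm from the turning axis, 40 mm above the bench. The arm is 16 mm wide and 14 mm high (33 to 47 mm above the bench) and points the same way as the grip's end above it. Moves with the knob.

How it is judged:
On the way:
1. The knob is broken loose and turned until the latch arm is clear of the bay mouth (at least 1.3 rad), with the hotplate still outside (value of joint knob above 1.3 rad and x of hotplate in the frame of bay below -0.15 m), for 0.2 s.
At the end, for the whole second after the job is handed in: The latch stands open (knob at 1.3 rad or more); the hotplate rests flat on the bench in the bay, within 7 mm of the back stop, within 12 mm of the bay's centre line and turned less than 0.08 rad from square, at rest (value of joint knob above 1.3 rad and x of hotplate in the frame of bay between -0.007 and 0.006 m and y of hotplate in the frame of bay between -0.012 and 0.012 m and angle between the x axis of hotplate and the x axis of bay, either way round below 0.08 rad and height (world z) of hotplate below 0.004 m and angle between hotplate's own z axis and vertical below 0.05 rad and linear speed of hotplate below 0.01 m/s); the robot touches nothing.
It fails at once if the hotplate is lifted (over 15 mm) or tipped (over 0.2 rad) (height (world z) of hotplate above 0.015 m or angle between hotplate's own z axis and vertical above 0.2 rad).
It fails at once if the fingers push the thin latch arm (over 4 N) (contact force between the fingers and knob_c5 above 4 N).
It fails at once if the beaker, bottle, jar or tip box is moved more than 25 mm (distance of any of beaker, bottle, jar, tip_box from where it was at the start of the episode above 0.025 m).
It also fails if it takes over 67 s, if anything falls off the work surface, if the arm or the gripper's body presses on something with over 40 N, if the wrist force passes 120 N, or if a joint passes its speed limit or range.

## Robot

A 6-joint arm with a two-finger parallel gripper is mounted at the origin on the work surface. World frame = base frame: x ahead of the robot, y to its left, z up, the work surface at z = 0. Lengths are in m, angles in rad, forces in N, time in s.
With the tool pointing down it reaches from about 0.3 to 0.75 m from the base axis. Payload 8.5 kg.
Tool frame: the origin (TCP) lies between the finger pads; the fingertips stand 8 mm ahead of it and the grasp point (between the pads) lies 11 mm behind it (bot.tcp_to_tips is the z of the fingertips in the tool frame, in m); z points along the fingers, y is the direction in which the jaws open and shut (so a half turn about z gives the same grasp; the last joint's range is limited). The gripper opens to 88 mm and grips with 3 to 60 N. Pads are 18 mm wide; open, the fingers measure 123 mm over their backs; the gripper's body (75 mm by 187 mm) begins 45 mm behind the grasp point.
Start: joints at [0.911, 0.381, 1.297, -0, 1.464, -0.215], TCP at [0.237, 0.496, 0.247] pointing down, gripper open.
Joint ranges: [-3.11, 3.11], [-0.89, 2.33], [0.22, 2.48], [-1.42, 4.56], [0.17, 2.85], [-2.88, 2.88]. Speed limits (rad/s): [2.39, 2.39, 3.14, 3.14, 3.14, 3.14].

## Interface

Orientations are given as a unit quaternion [x, y, z, w].
In Python, from bench import bot, viewer, order gives the robot as it stands.
- The arm moves only by the tool move_arm, never from a script. Its argument "series" is a list of rows, each an object with "grip": the closure, from -1 (fully open) to 1 (shut); "travel": the shift along the tool's x, y, z in units of 25 mm (1.0 is 25 mm), a list of three; "angular": the turn, a rotation vector about the tool's x, y, z in units of 5 degrees (1.0 is 5 degrees), a list of three. In form: [{"grip": grip, "travel": [x, y, z], "angular": [wx, wy, wz]}, ...]. A call has 1 to 5 rows; each row shifts and turns the commanded pose from where the row before left it, along the tool's axes as they then stand; what a row does not reach is not made up. A row lasts 1/10 s, in which the tool goes at most 50 mm and 8.59 degrees, less where a joint would pass 70% of its speed; a pose out of reach is approached as far as the arm can. A call is refused whole if a number of a shift passes 1 or a number of a turn 1, either way. A call with a gripper value outside its range is refused whole. The fingers move at their own pace and stop on an object; the grip force is fixed at half the most. Time passes only in rows, so rows that do not move let the fingers close. It gives the time, the measured TCP pose, the force and the opening at its end, in the units of the state.
- bot.observe(): the state, without advancing time (a new reading comes with each control period).
- viewer.read_camera(name): name is "scene" or "top" or "wrist"; returns a dict with "pixels" (420x560x3 uint8, blue, green, red), "intrinsics" (3x3 intrinsics, pixels), "dist" ([k1, k2, p1, p2, k3] as OpenCV has them; the pictures are not rectified), "T" (4x4, takes a point from camera to world coordinates); the wrist camera has in their place "mount" (4x4, takes a point from camera to tool coordinates, whose origin is the TCP and whose axes are the flange's). Camera axes: x right, y up, looking along -z (the intrinsics and any distortion apply to the point x, -y, -z); pixel columns grow to the right and rows downward; lengths in m; the calibration is good to about 2 mm. A picture is of the moment at which its call begins: read the wrist's pose just before it. There is no depth.
- order.sign_off(): hands the job in, once; it reports no verdict.
The state is a dict: "time": time; "q": joint angles; "qd": joint speeds; "tau": joint torques, N m; "ee_pos": TCP position; "tool_rot": TCP orientation; "wrist_force": force on the tool from outside, world axes, zero at the start; "ft_torque": the same for the moment, N m; "finger_gap": finger opening in m.
Only numpy, scipy, OpenCV 4.12 (cv2) and the standard library are available. Lean on these libraries where they do the work, as an engineer would, in place of code of your own. Each camera call takes 0.05 s, during which the arm holds its last target.

## Working session

There is one attempt and no reset: what is moved stays moved. The work goes in short steps, Python scripts to look and compute and a tool call to move; the robot and the scene stay as the last step left them, time stands still between calls to the robot, and variables do not carry over. Pictures are saved under pics/ and viewed, and the job is handed in when it is done.

Besides the shell and the picture viewer there is one more tool, called after "Request:" as name(argument=value, ...), one argument or row to a line, values as JSON. move_arm: Moves the arm, as the interface text tells. Its arguments: {"type":"object","properties":{"series":{"type":"array"}},"required":["series"]}

```bash
ls; mkdir -p pics; python3 - <<'E'
from bench import bot, viewer, order
import cv2
s=bot.observe(); print(s)
for n in ["scene","top","wrist"]:
    c=viewer.read_camera(n); cv2.imwrite(f"pics/{n}0.png",c["pixels"]); print(n,c["intrinsics"],c["dist"],c.get("T"),c.get("mount"))
E
```

```text
pics
{'time': 0.0, 'q': array([ 9.10701136e-01,  3.81158063e-01,  1.29825708e+00, -1.22648213e-05,
        1.46360989e+00, -2.15305728e-01]), 'qd': array([ 0.00048974, -0.0006173 ,  0.00290723, -0.00079171, -0.00179377,
        0.00102662]), 'tau': array([ 4.99375947e-04, -4.37945795e+01, -2.24548316e+01,  7.13085663e-02,
        3.53267498e-02, -1.76636058e-04]), 'ee_pos': array([0.23648091, 0.49625778, 0.24615938]), 'tool_rot': array([ 2.20565306e-01,  9.75371946e-01, -6.51259277e-04, -2.98041330e-04]), 'wrist_force': array([-0.39563534,  0.15342529,  0.77486051]), 'ft_torque': array([ 0.05315533,  0.00783976, -0.00424742]), 'finger_gap': 0.08804527201642298}
scene [[545.81212732   0.         291.55122851]
 [  0.         545.81212732 212.26033549]
 [  0.           0.           1.        ]] [0.05934907 0.         0.         0.         0.        ] [[ 0.70042205 -0.58459762  0.40945644  0.99675876]
 [ 0.71369796  0.57901613 -0.39417705 -0.46162784]
 [-0.00664691  0.56831852  0.82278179  0.91493307]
 [ 0.          0.          0.          1.        ]] None
top [[495.15632047   0.         275.50427446]
 [  0.         495.15632047 208.92536349]
 [  0.           0.           1.        ]] [0.05998722 0.         0.         0.         0.        ] [[ 0.02928957  0.98462133 -0.17222939  0.4132903 ]
 [-0.99951323  0.02699793 -0.01563366 -0.07529658]
 [-0.01074339  0.17260346  0.9849328   0.99696242]
 [ 0.          0.          0.          1.        ]] None
wrist [[354.40931054   0.         284.19649312]
 [  0.         354.40931054 212.02360367]
 [  0.           0.           1.        ]] [-0.06267345  0.          0.          0.          0.        ] None [[-2.00473509e-04  9.60985387e-01  2.76599069e-01  7.07123335e-02]
 [ 9.99999972e-01  2.28006681e-04 -6.73812285e-05  1.90870160e-04]
 [-1.27818812e-04  2.76599048e-01 -9.60985406e-01 -1.37730101e-01]
 [ 0.00000000e+00  0.00000000e+00  0.00000000e+00  1.00000000e+00]]
```

View pics/scene0.png

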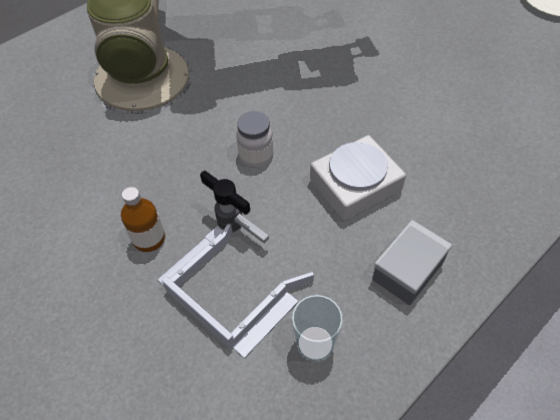

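View pics/top0.png

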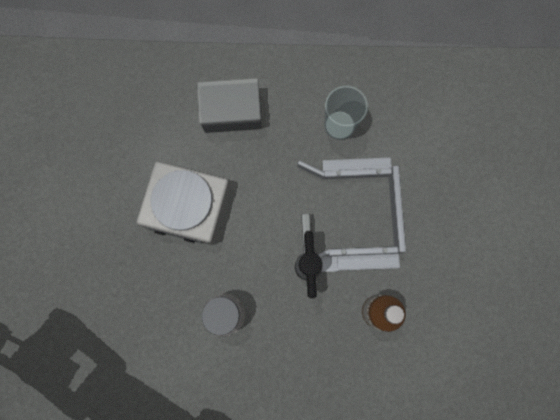

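View pics/wrist0.png

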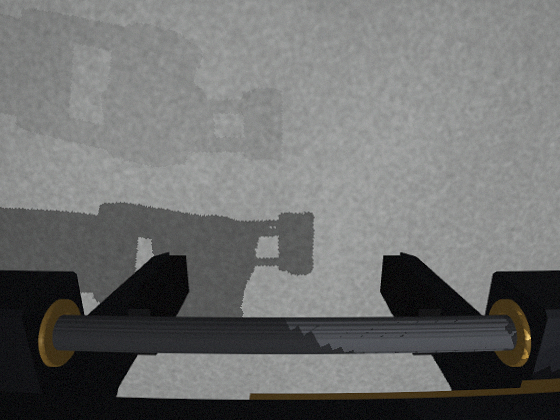

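```bash
cat > h.py <<'E'
import numpy as np, cv2, json
from bench import bot, viewer, order
from scipy.spatial.transform import Rotation as R
def ray(c,uv,T=None):
    T=c["T"] if T is None else T
    p=cv2.undistortPoints(np.array(uv,float).reshape(-1,1,2),c["intrinsics"],np.array(c["dist"])).reshape(-1,2)
    d=np.c_[p[:,0],-p[:,1],-np.ones(len(p))]@T[:3,:3].T
    return T[:3,3],d
def onz(c,uv,z,T=None):
    o,d=ray(c,uv,T); return o+d*((z-o[2])/d[:,2])[:,None]
def proj(c,P,T=None):
    T=c["T"] if T is None else T
    q=(np.atleast_2d(P)-T[:3,3])@T[:3,:3]
    q=q*[1,-1,-1]
    return cv2.projectPoints(q,np.zeros(3),np.zeros(3),c["intrinsics"],np.array(c["dist"]))[0].reshape(-1,2)
def tri(c1,u1,c2,u2):
    o1,d1=ray(c1,[u1]);o2,d2=ray(c2,[u2]);d1=d1[0]/np.linalg.norm(d1);d2=d2[0]/np.linalg.norm(d2)
    t=np.linalg.lstsq(np.c_[d1,-d2],o2-o1,rcond=None)[0]
    a=o1+t[0]*d1;b=o2+t[1]*d2
    return (a+b)/2,np.linalg.norm(a-b)
def crop(img,x0,y0,x1,y1,name,k=4):
    cv2.imwrite("pics/"+name,cv2.resize(img[y0:y1,x0:x1],None,fx=k,fy=k,interpolation=cv2.INTER_CUBIC))
E
python3 - <<'E'
from h import *
t=cv2.imread("pics/top0.png"); 
crop(t,270,140,430,290,"top0a.png",5); crop(t,120,140,280,250,"top0b.png",5)
s=cv2.imread("pics/scene0.png"); crop(s,150,160,330,310,"sc0a.png",4)
E
```

```text
(no output)
```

View pics/top0a.png

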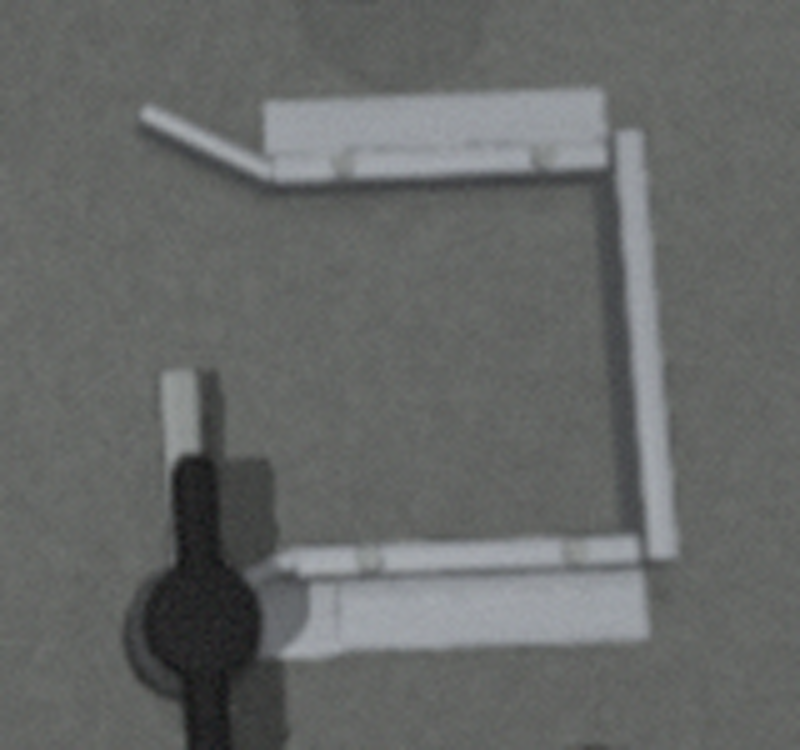

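View pics/top0b.png

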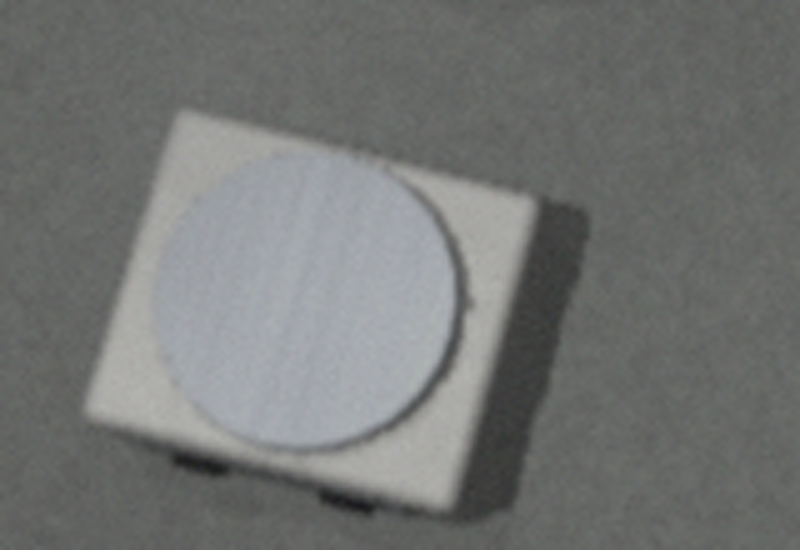

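View pics/sc0a.png

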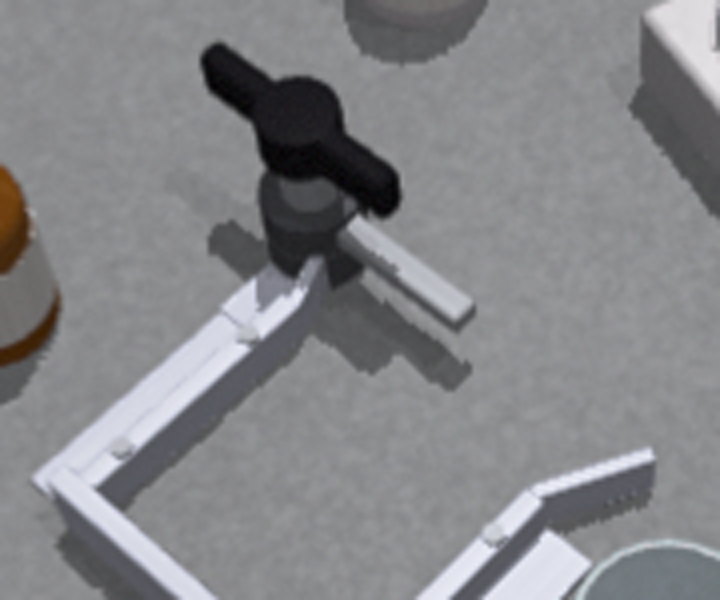

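```bash
python3 - <<'E'
from h import *
c=viewer.read_camera("top"); sc=viewer.read_camera("scene")
A=lambda *p:[(x/5+270,y/5+140) for x,y in p]
B=lambda *p:[(x/5+120,y/5+140) for x,y in p]
np.set_printoptions(precision=4,suppress=True)
print("upper inner",onz(c,A((275,180),(605,172)),.03))
print("lower inner",onz(c,A((300,552),(637,537)),.03))
print("back inner top",onz(c,A((617,135),(645,555)),.03))
print("leadin tip",onz(c,A((145,110)),.03))
print("boss",onz(c,A((203,615)),.115)," end",onz(c,A((195,455)),.115))
print("tip",onz(c,A((179,370)),.047))
print("plate",onz(c,B((180,112),(540,195),(455,512),(88,412)),.06), onz(c,B((308,300)),.074))
# boss tri
s=[(300/4+150,110/4+160)]
print(tri(c,A((203,615))[0],sc,s[0]))
print("scene boss",onz(sc,s,.115))
# far other grip end
print(onz(c,[(312,297)],.115))
# bystanders
print("beaker",onz(c,[(340,126)],.0),"bottle cap",onz(c,[(395,314)],.15),"jar",onz(c,[(221,316)],.1),"tip",onz(c,[(229,101)],.066))
E
```

```text
upper inner [[ 0.652  -0.1571  0.03  ]
 [ 0.6586 -0.2882  0.03  ]]
lower inner [[ 0.5032 -0.1686  0.03  ]
 [ 0.513  -0.299   0.03  ]]
back inner top [[ 0.6739 -0.2931  0.03  ]
 [ 0.5061 -0.3019  0.03  ]]
leadin tip [[ 0.6796 -0.1044  0.03  ]]
boss [[ 0.472  -0.1263  0.115 ]]  end [[ 0.529  -0.1225  0.115 ]]
tip [[ 0.571  -0.1193  0.047 ]]
plate [[0.6628 0.1753 0.06  ]
 [0.6336 0.0335 0.06  ]
 [0.5093 0.0601 0.06  ]
 [0.5438 0.202  0.06  ]] [[0.587  0.1181 0.074 ]]
(array([ 0.4722, -0.1262,  0.1138]), np.float64(0.00032956632588865823))
scene boss [[ 0.4731 -0.1266  0.115 ]]
[[ 0.413  -0.1297  0.115 ]]
beaker [[ 0.7678 -0.1895  0.    ]] bottle cap [[ 0.3898 -0.2654  0.15  ]] jar [[0.3754 0.0296 0.1   ]] tip [[0.7904 0.0379 0.066 ]]
```

```bash
cat > plan.py <<'E'
from h import *
def yaw(r): 
    m=R.from_quat(r).as_matrix(); return np.degrees(np.arctan2(m[1,1],m[0,1])), np.degrees(np.arccos(-m[2,2]))
def plan(p1,yaw1,n,grip,spin=0,p0=None,r0=None,arc=None):
    """straight to p1 and tool-y angle yaw1 deg in n rows. prints rows"""
    s=bot.observe(); p=np.array(s["ee_pos"] if p0 is None else p0,float); r=R.from_quat(s["tool_rot"] if r0 is None else r0)
    # commanded target orientation: pointing down
    a=np.radians(yaw1); y=np.array([np.cos(a),np.sin(a),0]); z=np.array([0,0,-1.]); x=np.cross(y,z)
    rt=R.from_matrix(np.c_[x,y,z])
    rel=(r.inv()*rt).as_rotvec()
    if spin and np.sign(rel[2])!=np.sign(spin): rel=rel*(1-2*np.pi/np.linalg.norm(rel))
    rows=[];ps=p.copy();rs=r
    for i in range(n):
        k=n-i
        d=rs.inv().apply((p1-ps)/k)/.025
        d=np.round(d,2); w=np.round(rel/n/np.radians(5),2)
        ps=ps+rs.apply(d*.025); rs=rs*R.from_rotvec(w*np.radians(5))
        rows.append({"grip":grip,"travel":d.tolist(),"angular":w.tolist()})
    for i in range(0,n,5): print(json.dumps(rows[i:i+5]).replace(" ",""))
    print("end",ps.round(4),yaw(rs.as_quat()))
    return ps,rs.as_quat()
E
python3 - <<'E'
from plan import *
plan(np.array([.518,-.1235,.2]),-86.3,32,-1,spin=1)
E
```

```text
[{"grip":-1,"travel":[-0.65,-0.55,0.06],"angular":[-0.0,0.0,0.94]},{"grip":-1,"travel":[-0.69,-0.49,0.06],"angular":[-0.0,0.0,0.94]},{"grip":-1,"travel":[-0.73,-0.43,0.06],"angular":[-0.0,0.0,0.94]},{"grip":-1,"travel":[-0.77,-0.37,0.06],"angular":[-0.0,0.0,0.94]},{"grip":-1,"travel":[-0.79,-0.31,0.06],"angular":[-0.0,0.0,0.94]}]
[{"grip":-1,"travel":[-0.82,-0.24,0.06],"angular":[-0.0,0.0,0.94]},{"grip":-1,"travel":[-0.83,-0.18,0.06],"angular":[-0.0,0.0,0.94]},{"grip":-1,"travel":[-0.84,-0.11,0.06],"angular":[-0.0,0.0,0.94]},{"grip":-1,"travel":[-0.85,-0.04,0.06],"angular":[-0.0,0.0,0.94]},{"grip":-1,"travel":[-0.85,0.03,0.06],"angular":[-0.0,0.0,0.94]}]
[{"grip":-1,"travel":[-0.85,0.1,0.06],"angular":[-0.0,0.0,0.94]},{"grip":-1,"travel":[-0.83,0.17,0.06],"angular":[-0.0,0.0,0.94]},{"grip":-1,"travel":[-0.82,0.24,0.06],"angular":[-0.0,0.0,0.94]},{"grip":-1,"travel":[-0.79,0.31,0.06],"angular":[-0.0,0.0,0.94]},{"grip":-1,"travel":[-0.77,0.37,0.06],"angular":[-0.0,0.0,0.94]}]
[{"grip":-1,"travel":[-0.73,0.43,0.06],"angular":[-0.0,0.0,0.94]},{"grip":-1,"travel":[-0.7,0.49,0.06],"angular
[... 390 characters left out ...]
":[-0.0,0.0,0.94]},{"grip":-1,"travel":[-0.32,0.79,0.06],"angular":[-0.0,0.0,0.94]},{"grip":-1,"travel":[-0.25,0.81,0.05],"angular":[-0.0,0.0,0.94]}]
[{"grip":-1,"travel":[-0.19,0.83,0.06],"angular":[-0.0,0.0,0.94]},{"grip":-1,"travel":[-0.12,0.84,0.05],"angular":[-0.0,0.0,0.94]},{"grip":-1,"travel":[-0.05,0.85,0.06],"angular":[-0.0,0.0,0.94]},{"grip":-1,"travel":[0.02,0.85,0.05],"angular":[-0.0,0.0,0.94]},{"grip":-1,"travel":[0.09,0.85,0.06],"angular":[-0.0,0.0,0.94]}]
[{"grip":-1,"travel":[0.17,0.83,0.05],"angular":[-0.0,0.0,0.94]},{"grip":-1,"travel":[0.23,0.82,0.06],"angular":[-0.0,0.0,0.94]}]
end [ 0.518  -0.1235  0.1999] (np.float64(-85.88718259642053), np.float64(0.04073901792900594))
```

Request:
move_arm(
  series=[
    {"grip": -1, "travel": [-0.65, -0.55, 0], "angular": [0, 0, 1]},
    {"grip": -1, "travel": [-0.7, -0.5, 0], "angular": [0, 0, 1]},
    {"grip": -1, "travel": [-0.75, -0.45, 0], "angular": [0, 0, 1]},
    {"grip": -1, "travel": [-0.75, -0.35, 0], "angular": [0, 0, 1]},
    {"grip": -1, "travel": [-0.8, -0.3, 0], "angular": [0, 0, 1]},
  ],
)

```text
time: 0.75
ee_pos: [0.2803, 0.3982, 0.2467]
tool_rot: [0.428, 0.904, -0.0, -0.0]
wrist_force: [0.3, -1.0, -0.2]
finger_gap: 0.088
```

Request:
move_arm(
  series=[
    {"grip": -1, "travel": [-0.8, -0.25, 0], "angular": [0, 0, 1]},
    {"grip": -1, "travel": [-0.85, -0.2, 0], "angular": [0, 0, 1]},
    {"grip": -1, "travel": [-0.85, -0.1, 0], "angular": [0, 0, 1]},
    {"grip": -1, "travel": [-0.85, -0.05, 0], "angular": [0, 0, 1]},
    {"grip": -1, "travel": [-0.85, 0.05, 0], "angular": [0, 0, 1]},
  ],
)

```text
time: 1.25
ee_pos: [0.3204, 0.2992, 0.2467]
tool_rot: [0.614, 0.79, -0.0, 0.0]
wrist_force: [-0.6, -0.0, 0.2]
finger_gap: 0.0878
```

Request:
move_arm(
  series=[
    {"grip": -1, "travel": [-0.85, 0.1, 0], "angular": [0, 0, 1]},
    {"grip": -1, "travel": [-0.85, 0.2, 0], "angular": [0, 0, 1]},
    {"grip": -1, "travel": [-0.8, 0.25, 0], "angular": [0, 0, 1]},
    {"grip": -1, "travel": [-0.8, 0.3, 0], "angular": [0, 0, 1]},
    {"grip": -1, "travel": [-0.75, 0.4, 0], "angular": [0, 0, 1]},
  ],
)

```text
time: 1.75
ee_pos: [0.3598, 0.2, 0.2468]
tool_rot: [0.77, 0.638, 0.0, 0.0]
wrist_force: [0.1, -0.4, -0.7]
finger_gap: 0.0881
```

Request:
move_arm(
  series=[
    {"grip": -1, "travel": [-0.75, 0.45, 0], "angular": [0, 0, 1]},
    {"grip": -1, "travel": [-0.7, 0.5, 0], "angular": [0, 0, 1]},
    {"grip": -1, "travel": [-0.65, 0.55, 0], "angular": [0, 0, 1]},
    {"grip": -1, "travel": [-0.6, 0.6, 0], "angular": [0, 0, 1]},
    {"grip": -1, "travel": [-0.55, 0.65, 0], "angular": [0, 0, 1]},
  ],
)

```text
time: 2.25
ee_pos: [0.3962, 0.0992, 0.2468]
tool_rot: [0.89, 0.456, 0.0, 0.0]
wrist_force: [0.4, 0.4, -0.0]
finger_gap: 0.0883
```

```bash
python3 - <<'E'
from plan import *
s=bot.observe();print(s["time"],s["ee_pos"],yaw(s["tool_rot"]),s["q"])
plan(np.array([.518,-.1235,.16]),-86.3,12,-1,spin=1)
E
```

```text
2.25 [0.39616447 0.09921938 0.24677531] (np.float64(-35.692491292284394), np.float64(0.0026595602728330062)) [-4.64276501e-02  1.29733608e-01  1.65097626e+00 -4.90190375e-06
  1.36083661e+00  5.76524862e-01]
[{"grip":-1,"travel":[-0.37,0.76,0.29],"angular":[0.0,-0.0,0.84]},{"grip":-1,"travel":[-0.31,0.79,0.29],"angular":[0.0,-0.0,0.84]},{"grip":-1,"travel":[-0.25,0.81,0.29],"angular":[0.0,-0.0,0.84]},{"grip":-1,"travel":[-0.19,0.82,0.29],"angular":[0.0,-0.0,0.84]},{"grip":-1,"travel":[-0.13,0.84,0.29],"angular":[0.0,-0.0,0.84]}]
[{"grip":-1,"travel":[-0.07,0.84,0.29],"angular":[0.0,-0.0,0.84]},{"grip":-1,"travel":[-0.01,0.85,0.29],"angular":[0.0,-0.0,0.84]},{"grip":-1,"travel":[0.06,0.84,0.29],"angular":[0.0,-0.0,0.84]},{"grip":-1,"travel":[0.12,0.84,0.29],"angular":[0.0,-0.0,0.84]},{"grip":-1,"travel":[0.18,0.83,0.29],"angular":[0.0,-0.0,0.84]}]
[{"grip":-1,"travel":[0.24,0.81,0.29],"angular":[0.0,-0.0,0.84]},{"grip":-1,"travel":[0.3,0.79,0.28],"angular":[0.0,-0.0,0.84]}]
end [ 0.5181 -0.1235  0.16  ] (np.float64(-86.09249128028931), np.float64(0.0026595602728330062))
```

Request:
move_arm(
  series=[
    {"grip": -1, "travel": [-0.35, 0.75, 0.2], "angular": [0, 0, 0.85]},
    {"grip": -1, "travel": [-0.3, 0.8, 0.2], "angular": [0, 0, 0.85]},
    {"grip": -1, "travel": [-0.25, 0.8, 0.2], "angular": [0, 0, 0.85]},
    {"grip": -1, "travel": [-0.2, 0.8, 0.2], "angular": [0, 0, 0.85]},
    {"grip": -1, "travel": [-0.15, 0.85, 0.2], "angular": [0, 0, 0.85]},
  ],
)

```text
time: 2.75
ee_pos: [0.4467, 0.007, 0.2215]
tool_rot: [0.959, 0.285, -0.0, -0.0]
wrist_force: [-0.6, 0.1, -0.2]
finger_gap: 0.0882
```

Request:
move_arm(
  series=[
    {"grip": -1, "travel": [-0.05, 0.85, 0.3], "angular": [0, 0, 0.85]},
    {"grip": -1, "travel": [0, 0.85, 0.3], "angular": [0, 0, 0.85]},
    {"grip": -1, "travel": [0.05, 0.85, 0.3], "angular": [0, 0, 0.85]},
    {"grip": -1, "travel": [0.1, 0.85, 0.3], "angular": [0, 0, 0.85]},
    {"grip": -1, "travel": [0.2, 0.85, 0.3], "angular": [0, 0, 0.8]},
  ],
)

```text
time: 3.25
ee_pos: [0.4982, -0.0869, 0.1839]
tool_rot: [0.994, 0.105, -0.0, -0.0]
wrist_force: [-0.8, 0.1, -0.1]
finger_gap: 0.0882
```

Request:
move_arm(
  series=[
    {"grip": -1, "travel": [0.25, 0.8, 0.3], "angular": [0, 0, 0.8]},
    {"grip": -1, "travel": [0.3, 0.8, 0.3], "angular": [0, 0, 0.8]},
    {"grip": -1, "travel": [0, 0, 0], "angular": [0, 0, 0]},
  ],
)

```text
time: 3.55
ee_pos: [0.519, -0.1247, 0.1681]
tool_rot: [0.999, 0.036, -0.001, -0.0]
wrist_force: [-1.3, 0.5, -0.1]
finger_gap: 0.0885
```

```bash
python3 - <<'E'
from plan import *
s=bot.observe();print(s["time"],s["ee_pos"],yaw(s["tool_rot"]),s["q"])
c=viewer.read_camera("wrist");cv2.imwrite("pics/w1.png",c["pixels"])
plan(np.array([.518,-.1235,.086]),-86.3,5,-1)
E
```

```text
3.55 [ 0.51899223 -0.12468616  0.16808609] (np.float64(-85.90587049989426), np.float64(0.07295205100426662)) [-4.57614935e-01  4.24571657e-01  1.47033119e+00 -2.66794175e-04
  1.24793768e+00  1.04180991e+00]
[{"grip":-1,"travel":[-0.0,0.0,0.66],"angular":[-0.0,0.0,0.02]},{"grip":-1,"travel":[-0.0,0.0,0.66],"angular":[-0.0,0.0,0.02]},{"grip":-1,"travel":[-0.01,0.0,0.66],"angular":[-0.0,0.0,0.02]},{"grip":-1,"travel":[-0.0,0.0,0.66],"angular":[-0.0,0.0,0.02]},{"grip":-1,"travel":[-0.01,0.0,0.67],"angular":[-0.0,0.0,0.02]}]
end [ 0.5179 -0.1235  0.0859] (np.float64(-86.24573090919787), np.float64(0.07516133378657998))
```

View pics/w1.png

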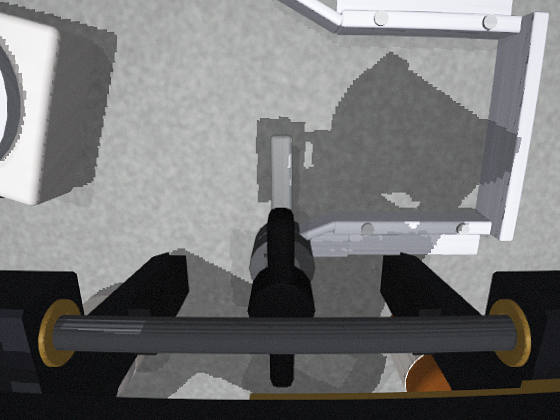

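Request:
move_arm(
  series=[
    {"grip": -1, "travel": [0, 0, 0.65], "angular": [0, 0, 0]},
    {"grip": -1, "travel": [0, 0, 0.65], "angular": [0, 0, 0]},
    {"grip": -1, "travel": [0, 0, 0.65], "angular": [0, 0, 0]},
    {"grip": -1, "travel": [0, 0, 0.65], "angular": [0, 0, 0]},
    {"grip": -1, "travel": [0, 0, 0.65], "angular": [0, 0, 0]},
  ],
)

```text
time: 4.1
ee_pos: [0.5182, -0.122, 0.088]
tool_rot: [0.999, 0.038, 0.0, 0.0]
wrist_force: [0.5, -0.4, 0.3]
finger_gap: 0.0881
```

Request:
move_arm(
  series=[
    {"grip": 1, "travel": [0, 0, 0], "angular": [0, 0, 0]},
    {"grip": 1, "travel": [0, 0, 0], "angular": [0, 0, 0]},
    {"grip": 1, "travel": [0, 0, 0], "angular": [0, 0, 0]},
    {"grip": 1, "travel": [0, 0, 0], "angular": [0, 0, 0]},
    {"grip": 1, "travel": [0, 0, 0], "angular": [0, 0, 0]},
  ],
)

```text
time: 4.6
ee_pos: [0.5187, -0.123, 0.0886]
tool_rot: [0.999, 0.037, 0.0, 0.0]
wrist_force: [-0.9, 0.5, 0.2]
finger_gap: 0.0504
```

```bash
python3 - <<'E'
from plan import *
s=bot.observe();print(s["time"],s["ee_pos"],yaw(s["tool_rot"]),s["q"],s["wrist_force"],s["finger_gap"])
c=viewer.read_camera("scene");crop(c["pixels"],150,110,330,260,"s2.png")
E
```

```text
4.6 [ 0.51870695 -0.12304418  0.08858246] (np.float64(-85.72375451194148), np.float64(0.05703074045467862)) [-4.55142927e-01  5.22103052e-01  1.57382497e+00  3.27703875e-06
  1.04466926e+00  1.04101698e+00] [-0.9433023   0.46555339  0.24785887] 0.050443189057545065
```

View pics/s2.png

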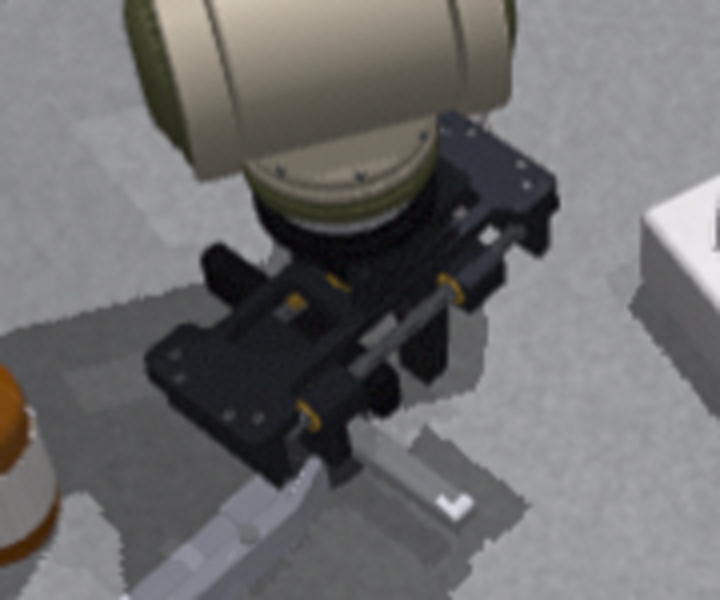

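Bar (around (375,385) in the crop) is between the fingers; keep closing.

Request:
move_arm(
  series=[
    {"grip": 1, "travel": [0, 0, 0], "angular": [0, 0, 0]},
    {"grip": 1, "travel": [0, 0, 0], "angular": [0, 0, 0]},
    {"grip": 1, "travel": [0, 0, 0], "angular": [0, 0, 0]},
    {"grip": 1, "travel": [0, 0, 0], "angular": [0, 0, 0]},
    {"grip": 1, "travel": [0, 0, 0], "angular": [0, 0, 0]},
  ],
)

```text
time: 5.15
ee_pos: [0.5185, -0.1228, 0.088]
tool_rot: [0.999, 0.037, -0.0, -0.0]
wrist_force: [0.2, 2.5, -0.2]
finger_gap: 0.0155
```

Request:
move_arm(
  series=[
    {"grip": 1, "travel": [0, 0, 0], "angular": [0, 0, 0]},
    {"grip": 1, "travel": [0, 0, 0], "angular": [0, 0, 0]},
  ],
)

```text
time: 5.35
ee_pos: [0.5186, -0.1228, 0.088]
tool_rot: [0.999, 0.037, 0.0, -0.0]
wrist_force: [1.4, 3.3, -0.0]
finger_gap: 0.0157
```

```bash
cat > turn.py <<'E'
from plan import *
# rows for an arc about the axis, per-row angle a; tool frame constant rows
s=bot.observe(); p=s["ee_pos"]; ax=np.array([.472,-.1263])
y,_=yaw(s["tool_rot"]); print("pos",p,"yaw",y,"bar from yaw",y+90,"bar from pos",np.degrees(np.arctan2(*(p[:2]-ax)[::-1])),"r",np.hypot(*(p[:2]-ax)),s["wrist_force"],s["finger_gap"],s["time"])
E
python3 turn.py
```

```text
pos [ 0.51856387 -0.12282002  0.08799161] yaw -85.73628256189443 bar from yaw 4.263717438105573 bar from pos 4.274095843442111 r 0.04669373023737235 [ 1.43240896  3.27737697 -0.03862075] 0.01572151848418951 5.35
```

Request:
move_arm(
  series=[
    {"grip": 1, "travel": [-0.01, -0.16, 0], "angular": [0, 0, -1]},
    {"grip": 1, "travel": [-0.01, -0.16, 0], "angular": [0, 0, -1]},
    {"grip": 1, "travel": [-0.01, -0.16, 0], "angular": [0, 0, -1]},
    {"grip": 1, "travel": [-0.01, -0.16, 0], "angular": [0, 0, -1]},
    {"grip": 1, "travel": [-0.01, -0.16, 0], "angular": [0, 0, -1]},
  ],
)

```text
time: 5.85
ee_pos: [0.5127, -0.1032, 0.0881]
tool_rot: [0.967, 0.254, 0.001, -0.001]
wrist_force: [2.4, 6.8, 1.4]
finger_gap: 0.0156
```

```bash
python3 turn.py
```

```text
pos [ 0.51272206 -0.10322232  0.08806604] yaw -60.572020300228516 bar from yaw 29.427979699771484 bar from pos 29.54074915883998 r 0.04680668321855969 [2.42664452 6.81213217 1.37997797] 0.015630910848341353 5.85
```

Request:
move_arm(
  series=[
    {"grip": 1, "travel": [-0.01, -0.16, 0], "angular": [0, 0, -1]},
    {"grip": 1, "travel": [-0.01, -0.16, 0], "angular": [0, 0, -1]},
    {"grip": 1, "travel": [-0.01, -0.16, 0], "angular": [0, 0, -1]},
    {"grip": 1, "travel": [-0.01, -0.16, 0], "angular": [0, 0, -1]},
    {"grip": 1, "travel": [-0.01, -0.16, 0], "angular": [0, 0, -1]},
  ],
)

```text
time: 6.35
ee_pos: [0.4993, -0.0879, 0.0881]
tool_rot: [0.889, 0.457, 0.001, -0.001]
wrist_force: [3.8, 12.3, 2.1]
finger_gap: 0.0158
```

Request:
move_arm(
  series=[
    {"grip": 1, "travel": [-0.01, -0.16, 0], "angular": [0, 0, -1]},
    {"grip": 1, "travel": [-0.01, -0.16, 0], "angular": [0, 0, -1]},
    {"grip": 1, "travel": [-0.01, -0.16, 0], "angular": [0, 0, -1]},
    {"grip": 1, "travel": [-0.01, -0.16, 0], "angular": [0, 0, -1]},
    {"grip": 1, "travel": [-0.01, -0.16, 0], "angular": [0, 0, -1]},
  ],
)

```text
time: 6.85
ee_pos: [0.4802, -0.0796, 0.0881]
tool_rot: [0.769, 0.639, 0.001, -0.002]
wrist_force: [2.4, 17.8, 3.6]
finger_gap: 0.0157
```

Request:
move_arm(
  series=[
    {"grip": 1, "travel": [-0.01, -0.16, 0], "angular": [0, 0, -1]},
    {"grip": 1, "travel": [-0.01, -0.16, 0], "angular": [0, 0, -1]},
    {"grip": 1, "travel": [-0.01, -0.16, 0], "angular": [0, 0, -1]},
    {"grip": 1, "travel": [0, 0, 0], "angular": [0, 0, 0]},
    {"grip": 1, "travel": [0, 0, 0], "angular": [0, 0, 0]},
  ],
)

```text
time: 7.35
ee_pos: [0.4676, -0.0788, 0.0881]
tool_rot: [0.68, 0.733, 0.001, -0.002]
wrist_force: [-0.4, 18.4, 7.4]
finger_gap: 0.0156
```

```bash
python3 turn.py
```

```text
pos [ 0.46759978 -0.07883028  0.0880661 ] yaw 4.266879980895803 bar from yaw 94.26687998089581 bar from pos 95.29591639895844 r 0.047673221057934284 [-0.37762298 18.40300686  7.3689724 ] 0.015570255562005487 7.35
```

Request:
move_arm(
  series=[
    {"grip": -1, "travel": [0, 0, 0], "angular": [0, 0, 0]},
    {"grip": -1, "travel": [0, 0, 0], "angular": [0, 0, 0]},
    {"grip": -1, "travel": [0, 0, 0], "angular": [0, 0, 0]},
    {"grip": -1, "travel": [0, 0, 0], "angular": [0, 0, 0]},
  ],
)

```text
time: 7.75
ee_pos: [0.4686, -0.0819, 0.088]
tool_rot: [0.68, 0.733, -0.0, 0.0]
wrist_force: [-0.5, -0.1, -0.0]
finger_gap: 0.0457
```

Request:
move_arm(
  series=[
    {"grip": -1, "travel": [0, 0, -1], "angular": [0, 0, 0]},
    {"grip": -1, "travel": [0, 0, -1], "angular": [0, 0, 0]},
    {"grip": -1, "travel": [0, 0, -1], "angular": [0, 0, 0]},
    {"grip": -1, "travel": [0, 0, -1], "angular": [0, 0, 0]},
    {"grip": -1, "travel": [0, 0, 0], "angular": [0, 0, 0]},
  ],
)

```text
time: 8.25
ee_pos: [0.4696, -0.0822, 0.1906]
tool_rot: [0.68, 0.733, 0.001, 0.003]
wrist_force: [0.5, -0.6, -0.6]
finger_gap: 0.0852
```

```bash
python3 turn.py; python3 - <<'E'
from plan import *
c=viewer.read_camera("top");cv2.imwrite("pics/t3.png",c["pixels"])
c=viewer.read_camera("scene");cv2.imwrite("pics/s3.png",c["pixels"])
E
```

```text
pos [ 0.46963267 -0.08220158  0.19062112] yaw 4.25891366658064 bar from yaw 94.25891366658064 bar from pos 93.0728492518509 r 0.04416191927768622 [ 0.46275519 -0.55136432 -0.61071765] 0.08520837438151015 8.25
```

View pics/t3.png

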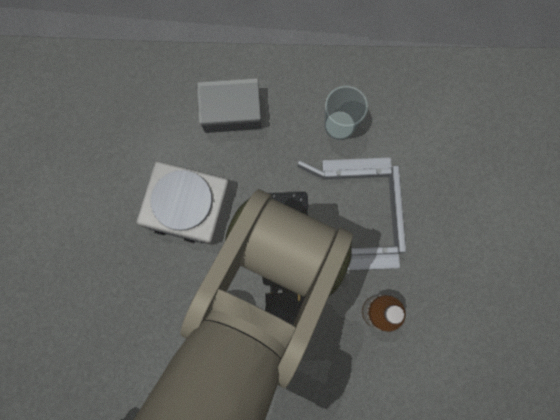

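View pics/s3.png

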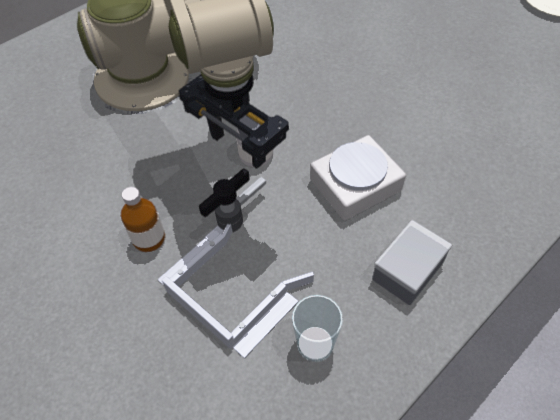

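```bash
python3 - <<'E'
from plan import *
plan(np.array([.612,.228,.14]),-12.7,15,-.35)
E
```

```text
[{"grip":-0.35,"travel":[0.8,0.44,0.13],"angular":[0.0,0.0,0.23]},{"grip":-0.35,"travel":[0.8,0.43,0.13],"angular":[0.0,0.0,0.23]},{"grip":-0.35,"travel":[0.81,0.41,0.13],"angular":[0.0,0.0,0.23]},{"grip":-0.35,"travel":[0.82,0.39,0.13],"angular":[0.0,0.0,0.23]},{"grip":-0.35,"travel":[0.83,0.38,0.13],"angular":[0.0,0.0,0.23]}]
[{"grip":-0.35,"travel":[0.84,0.36,0.13],"angular":[0.0,0.0,0.23]},{"grip":-0.35,"travel":[0.84,0.34,0.13],"angular":[0.0,0.0,0.23]},{"grip":-0.35,"travel":[0.85,0.33,0.12],"angular":[0.0,0.0,0.23]},{"grip":-0.35,"travel":[0.86,0.31,0.13],"angular":[0.0,0.0,0.23]},{"grip":-0.35,"travel":[0.86,0.29,0.12],"angular":[0.0,0.0,0.23]}]
[{"grip":-0.35,"travel":[0.87,0.28,0.13],"angular":[0.0,0.0,0.23]},{"grip":-0.35,"travel":[0.87,0.26,0.12],"angular":[0.0,0.0,0.23]},{"grip":-0.35,"travel":[0.88,0.24,0.13],"angular":[0.0,0.0,0.23]},{"grip":-0.35,"travel":[0.88,0.23,0.12],"angular":[0.0,0.0,0.23]},{"grip":-0.35,"travel":[0.88,0.2,0.13],"angular":[0.0,0.0,0.23]}]
end [0.6119 0.2279 0.1399] (np.float64(-12.997438253694218), np.float64(0.01163003615537926))
```

Request:
move_arm(
  series=[
    {"grip": -0.35, "travel": [0.8, 0.45, 0], "angular": [0, 0, 0.2]},
    {"grip": -0.35, "travel": [0.8, 0.45, 0], "angular": [0, 0, 0.2]},
    {"grip": -0.35, "travel": [0.8, 0.4, 0], "angular": [0, 0, 0.2]},
    {"grip": -0.35, "travel": [0.8, 0.4, 0], "angular": [0, 0, 0.2]},
    {"grip": -0.35, "travel": [0.85, 0.4, 0], "angular": [0, 0, 0.2]},
  ],
)

```text
time: 8.85
ee_pos: [0.5168, 0.0225, 0.1863]
tool_rot: [0.712, 0.702, -0.001, -0.001]
wrist_force: [0.7, 0.0, 0.2]
finger_gap: 0.0593
```

Request:
move_arm(
  series=[
    {"grip": -0.35, "travel": [0.85, 0.35, 0], "angular": [0, 0, 0.25]},
    {"grip": -0.35, "travel": [0.85, 0.35, 0], "angular": [0, 0, 0.25]},
    {"grip": -0.35, "travel": [0.85, 0.35, 0], "angular": [0, 0, 0.25]},
    {"grip": -0.35, "travel": [0.85, 0.3, 0], "angular": [0, 0, 0.25]},
    {"grip": -0.35, "travel": [0.85, 0.3, 0], "angular": [0, 0, 0.25]},
  ],
)

```text
time: 9.35
ee_pos: [0.564, 0.1263, 0.1861]
tool_rot: [0.749, 0.662, -0.001, -0.001]
wrist_force: [-0.5, -0.5, -0.2]
finger_gap: 0.0595
```

Request:
move_arm(
  series=[
    {"grip": -0.35, "travel": [0.9, 0.3, 0.2], "angular": [0, 0, 0.25]},
    {"grip": -0.35, "travel": [0.9, 0.25, 0.2], "angular": [0, 0, 0.25]},
    {"grip": -0.35, "travel": [0.9, 0.25, 0.2], "angular": [0, 0, 0.25]},
    {"grip": -0.35, "travel": [0.9, 0.2, 0.2], "angular": [0, 0, 0.25]},
    {"grip": -0.35, "travel": [0.9, 0.2, 0.2], "angular": [0, 0, 0.25]},
  ],
)

```text
time: 9.85
ee_pos: [0.6121, 0.2323, 0.1606]
tool_rot: [0.784, 0.62, -0.001, -0.001]
wrist_force: [0.4, 0.0, -0.2]
finger_gap: 0.0598
```

```bash
python3 - <<'E'
from plan import *
s=bot.observe();print(s["time"],s["ee_pos"],yaw(s["tool_rot"]),s["q"],s["finger_gap"])
plan(np.array([.612,.228,.032]),-12.7,6,-.35)
c=viewer.read_camera("top");cv2.imwrite("pics/t4.png",c["pixels"])
E
```

```text
9.85 [0.61214462 0.23229249 0.16064994] (np.float64(-13.29548682352157), np.float64(0.18112368282942223)) [ 1.82292499e-01  6.30641560e-01  1.11107282e+00 -1.20719750e-04
  1.40303723e+00  4.14360902e-01] 0.05981270537947506
[{"grip":-0.35,"travel":[-0.03,0.01,0.86],"angular":[-0.01,0.0,-0.02]},{"grip":-0.35,"travel":[-0.03,0.01,0.86],"angular":[-0.01,0.0,-0.02]},{"grip":-0.35,"travel":[-0.03,0.01,0.86],"angular":[-0.01,0.0,-0.02]},{"grip":-0.35,"travel":[-0.02,0.0,0.86],"angular":[-0.01,0.0,-0.02]},{"grip":-0.35,"travel":[-0.03,0.0,0.85],"angular":[-0.01,0.0,-0.02]}]
[{"grip":-0.35,"travel":[-0.02,0.01,0.86],"angular":[-0.01,0.0,-0.02]}]
end [0.6121 0.228  0.0319] (np.float64(-12.695074212692848), np.float64(0.157472507713553))
```

View pics/t4.png

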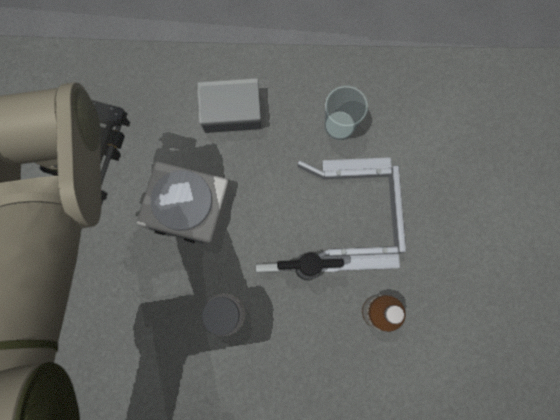

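```bash
python3 - <<'E'
from plan import *
t=cv2.imread("pics/t4.png");c=viewer.read_camera("top")
crop(t,250,235,360,290,"t4a.png",7)
E
```

View pics/t4a.png

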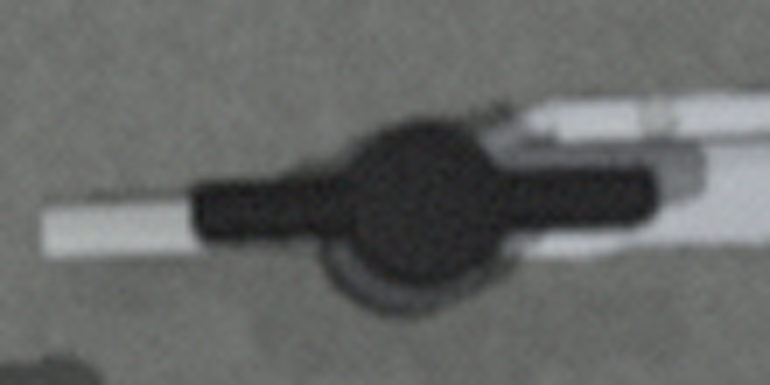

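Request:
move_arm(
  series=[
    {"grip": -0.35, "travel": [0, 0, 0.85], "angular": [0, 0, 0]},
    {"grip": -0.35, "travel": [0, 0, 0.85], "angular": [0, 0, 0]},
    {"grip": -0.35, "travel": [0, 0, 0.85], "angular": [0, 0, 0]},
    {"grip": -0.35, "travel": [0, 0, 0.85], "angular": [0, 0, 0]},
    {"grip": -0.35, "travel": [0, 0, 0.85], "angular": [0, 0, 0]},
  ],
)

```text
time: 10.45
ee_pos: [0.6116, 0.2306, 0.0549]
tool_rot: [0.784, 0.621, -0.001, -0.0]
wrist_force: [0.3, 0.4, 0.7]
finger_gap: 0.0595
```

Request:
move_arm(
  series=[
    {"grip": -0.35, "travel": [0, 0, 0.85], "angular": [0, 0, 0]},
    {"grip": -0.35, "travel": [0, 0, 0], "angular": [0, 0, 0]},
  ],
)

```text
time: 10.65
ee_pos: [0.6103, 0.2304, 0.0319]
tool_rot: [0.784, 0.621, -0.003, -0.002]
wrist_force: [0.0, -0.9, 0.2]
finger_gap: 0.0594
```

```bash
python3 - <<'E'
from plan import *
s=bot.observe();print(s["time"],s["ee_pos"],yaw(s["tool_rot"]),s["q"],s["finger_gap"])
c=viewer.read_camera("scene");cv2.imwrite("pics/s5.png",c["pixels"])
c=viewer.read_camera("top");print(onz(c,[(250+200/7,235+215/7),(250+655/7,235+195/7)],.115))
E
```

```text
10.65 [0.61027904 0.23037195 0.03188698] (np.float64(-13.254188214666824), np.float64(0.41342243043788296)) [ 1.79915536e-01  7.63340012e-01  1.25334975e+00 -2.45552197e-04
  1.13211506e+00  4.11339793e-01] 0.05938021824912265
[[ 0.46558303 -0.06971984  0.115     ]
 [ 0.47400933 -0.18449068  0.115     ]]
```

View pics/s5.png

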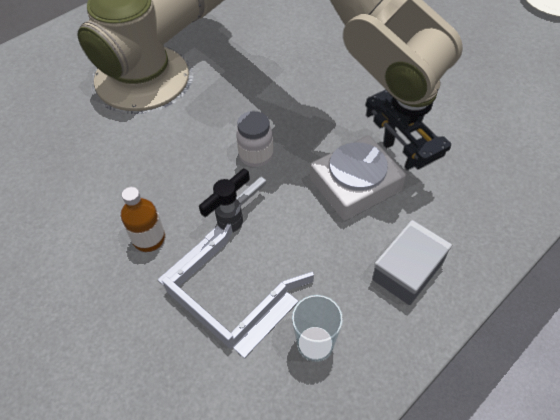

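Request:
move_arm(
  series=[
    {"grip": -0.35, "travel": [-0.5, 0, 0], "angular": [0, 0, 0]},
    {"grip": -0.35, "travel": [-0.5, 0, 0], "angular": [0, 0, 0]},
    {"grip": -0.35, "travel": [-0.2, 0, 0], "angular": [0, 0, 0]},
    {"grip": -0.35, "travel": [-0.2, 0, 0], "angular": [0, 0, 0]},
    {"grip": -0.35, "travel": [-0.2, 0, 0], "angular": [0, 0, 0]},
  ],
)

```text
time: 11.25
ee_pos: [0.6036, 0.1929, 0.0365]
tool_rot: [0.784, 0.621, 0.002, -0.0]
wrist_force: [1.3, 6.4, 1.0]
finger_gap: 0.0597
```

Request:
move_arm(
  series=[
    {"grip": -0.35, "travel": [-0.3, 0, 0], "angular": [0, 0, 0]},
    {"grip": -0.35, "travel": [-0.3, 0, 0], "angular": [0, 0, 0]},
    {"grip": -0.35, "travel": [-0.3, 0, 0], "angular": [0, 0, 0]},
    {"grip": -0.35, "travel": [-0.3, 0, 0], "angular": [0, 0, 0]},
    {"grip": -0.35, "travel": [-0.3, 0, 0], "angular": [0, 0, 0]},
  ],
)

```text
time: 11.75
ee_pos: [0.595, 0.1565, 0.0365]
tool_rot: [0.784, 0.621, 0.002, 0.0]
wrist_force: [1.5, 7.1, 1.2]
finger_gap: 0.0599
```

```bash
python3 - <<'E'
from plan import *
s=bot.observe();print(s["time"],s["ee_pos"],yaw(s["tool_rot"]),s["finger_gap"])
c=viewer.read_camera("scene");crop(c["pixels"],260,90,460,240,"s6.png",4)
c=viewer.read_camera("top");crop(c["pixels"],90,120,290,270,"t6.png",4)
E
```

```text
11.75 [0.59497319 0.15650354 0.03649297] (np.float64(-13.249433032188502), np.float64(0.1746993427560721)) 0.05988220386867741
```

View pics/s6.png

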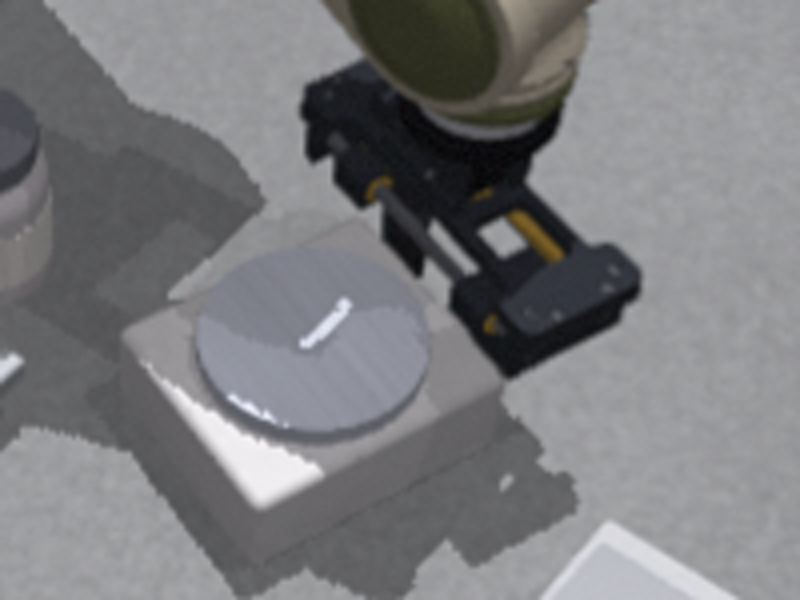

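View pics/t6.png

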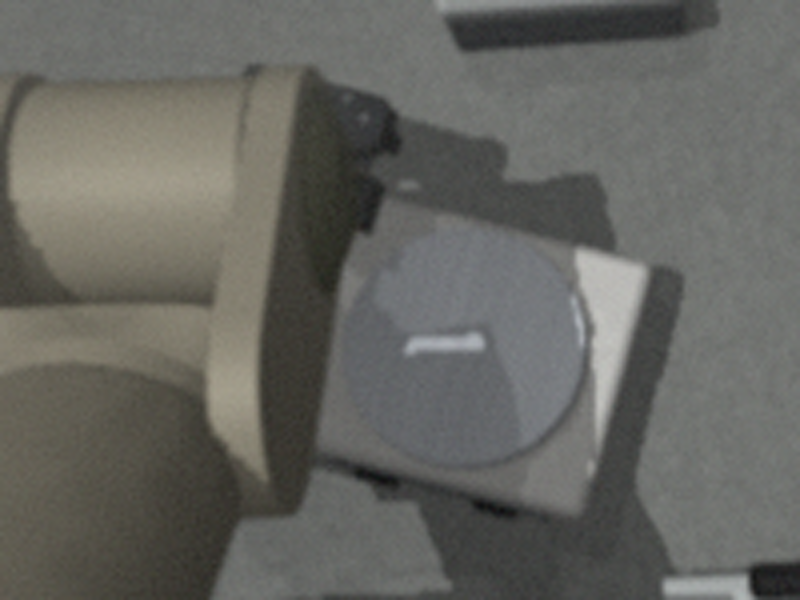

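```bash
cat > pose.py <<'E'
from plan import *
O=np.array([.582,-.2215]); th=np.radians(-86.8)
X=np.array([np.cos(th),np.sin(th)]);Y=np.array([-X[1],X[0]])
def tob(p): d=np.array(p)[:2]-O; return np.array([d@X,d@Y])
def rep(disc,fl,fr,off,k=4,cam="top"):
    """disc centre, front +y corner, front -y corner, crop px"""
    c=viewer.read_camera(cam)
    f=lambda p,z:onz(c,[(p[0]/k+off[0],p[1]/k+off[1])],z)[0]
    d=f(disc,.074) if disc is not None else None; a=f(fl,.06); b=f(fr,.06)
    yh=(a-b)[:2]; w=np.linalg.norm(yh); yh/=w; xh=np.array([yh[1],-yh[0]])
    ctr=(a+b)[:2]/2-.075*xh
    print("width",w.round(4),"disc",None if d is None else tob(d).round(4),"ctr",tob(ctr).round(4),"world",ctr.round(4),"turn",np.degrees(np.arctan2(xh@Y,xh@X)).round(2))
    s=bot.observe();print("t",s["time"],"tcp bay",tob(s["ee_pos"]).round(4),"z",s["ee_pos"][2].round(4),"yaw-bay",round(yaw(s["tool_rot"])[0]-3.2,2), "F",s["wrist_force"].round(1))
    return ctr
E
python3 - <<'E'
from pose import *
rep((466,345),(650,265),(583,517),(90,120))
E
```

```text
width 0.1259 disc [-0.2916  0.0105] ctr [-0.2937  0.0096] world [0.5752 0.0722] turn -15.66
t 11.9 tcp bay [-0.3758  0.0336] z 0.036 yaw-bay -16.47 F [-0.1  0.6  0. ]
```

Request:
move_arm(
  series=[
    {"grip": -0.35, "travel": [-0.4, -0.04, 0], "angular": [0, 0, -0.3]},
    {"grip": -0.35, "travel": [-0.4, -0.04, 0], "angular": [0, 0, -0.3]},
    {"grip": -0.35, "travel": [-0.4, -0.04, 0], "angular": [0, 0, -0.3]},
    {"grip": -0.35, "travel": [-0.4, -0.04, 0], "angular": [0, 0, -0.3]},
    {"grip": -0.35, "travel": [-0.4, -0.04, 0], "angular": [0, 0, -0.3]},
  ],
)

```text
time: 12.4
ee_pos: [0.5807, 0.1085, 0.0359]
tool_rot: [0.741, 0.671, 0.001, -0.0]
wrist_force: [-0.8, 7.4, 2.4]
finger_gap: 0.0592
```

```bash
python3 - <<'E'
from plan import *
c=viewer.read_camera("top");crop(c["pixels"],130,120,330,270,"t7.png",4)
E
```

```text
(no output)
```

View pics/t7.png

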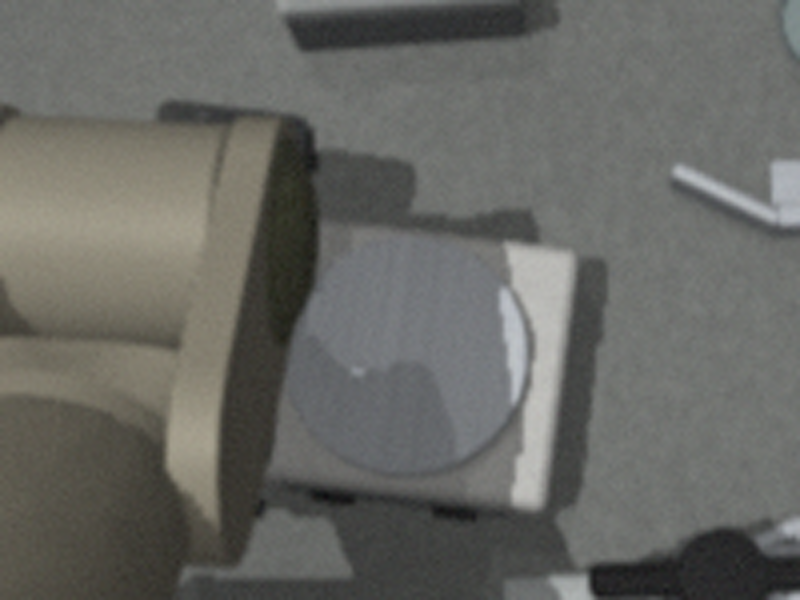

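```bash
python3 - <<'E'
from pose import *
rep((411,353),(576,250),(545,513),(130,120))
E
```

```text
width 0.1285 disc [-0.2419  0.0053] ctr [-0.2459  0.0031] world [0.5714 0.0242] turn -8.05
t 12.5 tcp bay [-0.3283  0.017 ] z 0.0358 yaw-bay -8.95 F [-0.4 -0.3  0.6]
```

Request:
move_arm(
  series=[
    {"grip": -0.35, "travel": [-0.4, 0, 0], "angular": [0, 0, -0.28]},
    {"grip": -0.35, "travel": [-0.4, 0, 0], "angular": [0, 0, -0.28]},
    {"grip": -0.35, "travel": [-0.4, 0, 0], "angular": [0, 0, -0.28]},
    {"grip": -0.35, "travel": [-0.4, 0, 0], "angular": [0, 0, -0.28]},
    {"grip": -0.35, "travel": [-0.4, 0, 0], "angular": [0, 0, -0.28]},
  ],
)

```text
time: 13.0
ee_pos: [0.5778, 0.059, 0.0357]
tool_rot: [0.699, 0.715, 0.0, -0.001]
wrist_force: [-1.8, 8.3, 3.4]
finger_gap: 0.0598
```

Request:
move_arm(
  series=[
    {"grip": -0.35, "travel": [-0.4, 0, 0], "angular": [0, 0, -0.28]},
    {"grip": -0.35, "travel": [0, 0, 0], "angular": [0, 0, 0]},
  ],
)

```text
time: 13.2
ee_pos: [0.5784, 0.0476, 0.0356]
tool_rot: [0.691, 0.723, -0.0, -0.0]
wrist_force: [0.5, -0.8, -0.8]
finger_gap: 0.0593
```

```bash
python3 - <<'E'
from plan import *
c=viewer.read_camera("top");crop(c["pixels"],160,120,360,270,"t8.png",4)
E
```

```text
(no output)
```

View pics/t8.png

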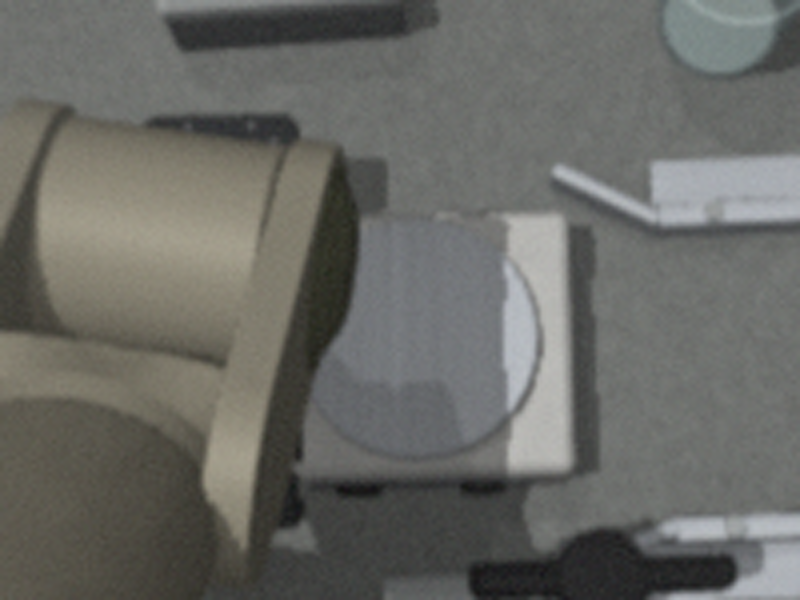

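```bash
python3 - <<'E'
from pose import *
rep((424,338),(566,212),(574,473),(160,120))
E
```

```text
width 0.1275 disc [-0.1788  0.0107] ctr [-0.1841  0.0103] world [ 0.582  -0.0371] turn -0.33
t 13.3 tcp bay [-0.2693  0.0115] z 0.0354 yaw-bay -0.59 F [-0.   0.4 -0.2]
```

Request:
move_arm(
  series=[
    {"grip": -0.35, "travel": [0.5, 0, 0], "angular": [0, 0, 0]},
    {"grip": -0.35, "travel": [0.5, 0.3, 0], "angular": [0, 0, 0]},
    {"grip": -0.35, "travel": [0, 0.3, 0], "angular": [0, 0, 0]},
    {"grip": -0.35, "travel": [0, 0, 0], "angular": [0, 0, 0]},
  ],
)

```text
time: 13.7
ee_pos: [0.5934, 0.0744, 0.0355]
tool_rot: [0.69, 0.724, 0.0, 0.001]
wrist_force: [-0.5, -0.4, -0.2]
finger_gap: 0.0592
```

```bash
python3 - <<'E'
from plan import *
s=bot.observe();print(s["ee_pos"],yaw(s["tool_rot"]))
c=viewer.read_camera("wrist");cv2.imwrite("pics/w9.png",c["pixels"])
c=viewer.read_camera("top");crop(c["pixels"],160,120,360,270,"t9.png",4)
E
```

```text
[0.59338323 0.07437267 0.03547168] (np.float64(2.735983354447281), np.float64(0.06844884860418154))
```

View pics/w9.png

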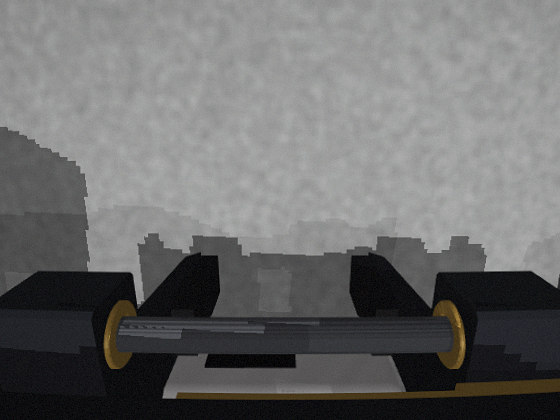

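View pics/t9.png

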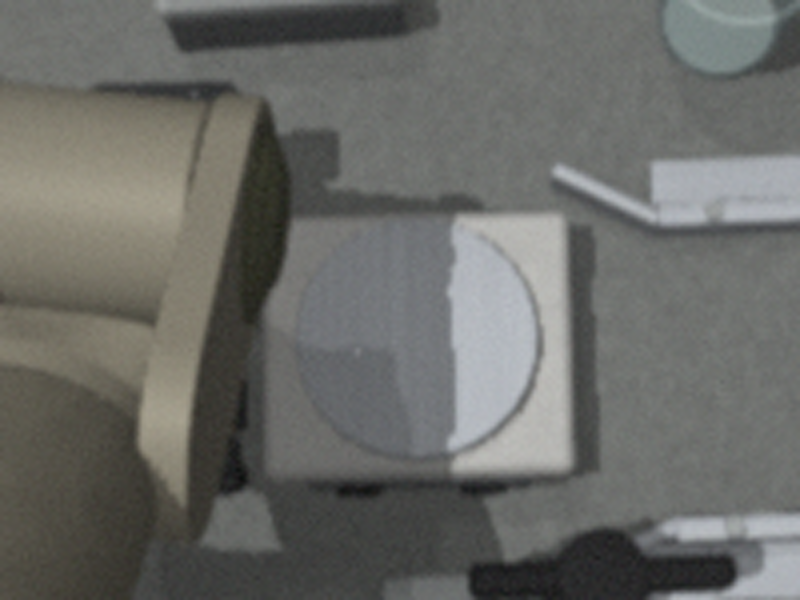

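Request:
move_arm(
  series=[
    {"grip": -0.82, "travel": [0, -0.18, 0], "angular": [0, 0, 0]},
    {"grip": -0.82, "travel": [0, 0, 0], "angular": [0, 0, 0]},
    {"grip": -0.82, "travel": [-0.4, 0, 0], "angular": [0, 0, 0]},
    {"grip": -0.82, "travel": [-0.4, 0, 0], "angular": [0, 0, 0]},
    {"grip": -0.82, "travel": [-0.2, 0, 0], "angular": [0, 0, 0]},
  ],
)

```text
time: 14.3
ee_pos: [0.5891, 0.0472, 0.0356]
tool_rot: [0.691, 0.723, 0.0, 0.0]
wrist_force: [-1.2, 7.7, 2.3]
finger_gap: 0.08
```

Request:
move_arm(
  series=[
    {"grip": -0.82, "travel": [-0.3, -0.05, 0], "angular": [0, 0, 0]},
    {"grip": -0.82, "travel": [-0.3, -0.05, 0], "angular": [0, 0, 0]},
    {"grip": -0.82, "travel": [-0.3, -0.05, 0], "angular": [0, 0, 0]},
    {"grip": -0.82, "travel": [-0.3, -0.05, 0], "angular": [0, 0, 0]},
    {"grip": -0.82, "travel": [0, 0, 0], "angular": [0, 0, 0]},
  ],
)

```text
time: 14.8
ee_pos: [0.5853, 0.0175, 0.0355]
tool_rot: [0.691, 0.723, 0.0, -0.0]
wrist_force: [-1.3, -0.1, 0.4]
finger_gap: 0.0802
```

```bash
python3 - <<'E'
from plan import *
c=viewer.read_camera("top");crop(c["pixels"],180,120,380,270,"t10.png",4)
E
```

```text
(no output)
```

View pics/t10.png

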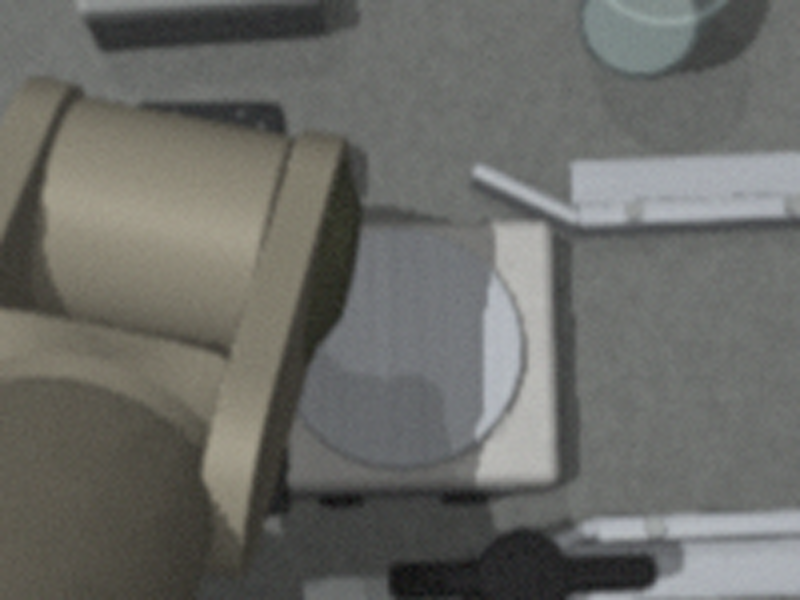

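```bash
python3 - <<'E'
from pose import *
rep((406,346),(547,221),(556,482),(180,120))
E
```

```text
width 0.1272 disc [-0.1495  0.006 ] ctr [-0.1548  0.0052] world [ 0.5785 -0.0667] turn -0.42
t 14.9 tcp bay [-0.2388  0.0167] z 0.0355 yaw-bay -0.56 F [-0.   0.3  0. ]
```

Request:
move_arm(
  series=[
    {"grip": -0.82, "travel": [-0.4, -0.01, 0], "angular": [0, 0, -0.1]},
    {"grip": -0.82, "travel": [-0.4, -0.01, 0], "angular": [0, 0, 0]},
    {"grip": -0.82, "travel": [-0.4, -0.01, 0], "angular": [0, 0, 0]},
    {"grip": -0.82, "travel": [-0.4, -0.01, 0], "angular": [0, 0, 0]},
    {"grip": -0.82, "travel": [-0.4, 0, 0], "angular": [0, 0, 0]},
  ],
)

```text
time: 15.4
ee_pos: [0.5868, -0.031, 0.0355]
tool_rot: [0.687, 0.726, 0.0, -0.001]
wrist_force: [0.0, 6.3, 2.0]
finger_gap: 0.0804
```

```bash
python3 - <<'E'
from pose import *
c=viewer.read_camera("top");crop(c["pixels"],220,120,420,270,"t11.png",4)
c=viewer.read_camera("scene");crop(c["pixels"],150,130,350,280,"s11.png",4)
E
```

```text
(no output)
```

View pics/t11.png

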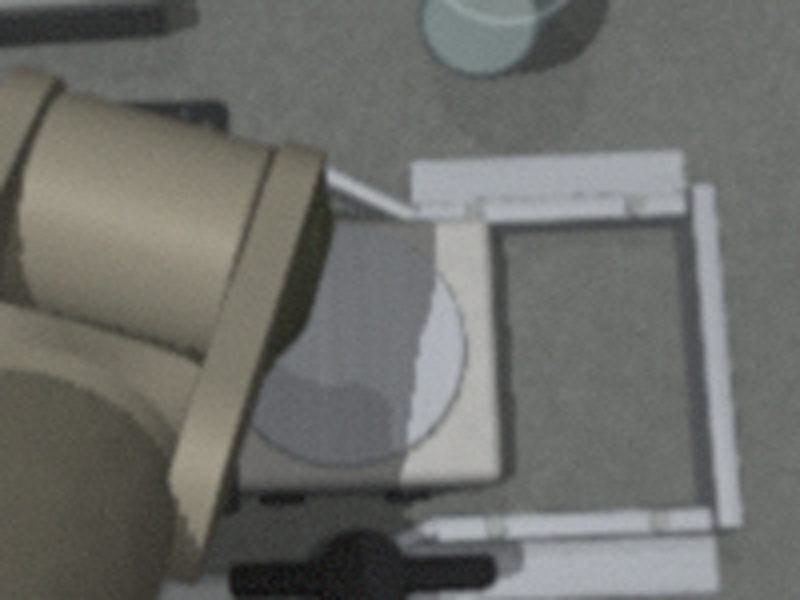

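View pics/s11.png

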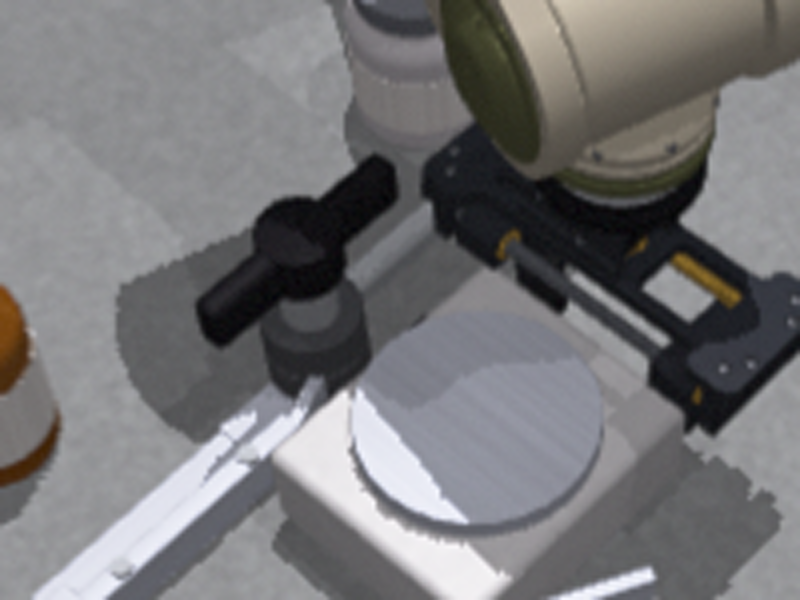

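```bash
python3 - <<'E'
from pose import *
rep((345,346),(489,221),(499,477),(220,120))
c=viewer.read_camera("top")
for p,z in [((420,218),.03),((670,213),.03),((440,517),.03),((700,510),.03),((489,221),.06),((499,477),.06)]:
    print(tob(onz(c,[(p[0]/4+220,p[1]/4+120)],z)[0]).round(4))
E
```

```text
width 0.1247 disc [-0.1027  0.0047] ctr [-0.1057  0.0053] world [ 0.5814 -0.1157] turn -0.68
t 15.55 tcp bay [-0.1889  0.0156] z 0.0355 yaw-bay -0.06 F [0.3 0.3 0. ]
[-0.0603  0.0766]
[0.0641 0.0753]
[-0.0571 -0.0734]
[ 0.0689 -0.0733]
[-0.03    0.0667]
[-0.0314 -0.0579]
```

Request:
move_arm(
  series=[
    {"grip": -0.82, "travel": [-0.4, 0, 0], "angular": [0, 0, 0]},
    {"grip": -0.82, "travel": [-0.4, 0, 0], "angular": [0, 0, 0]},
    {"grip": -0.82, "travel": [-0.4, 0, 0], "angular": [0, 0, 0]},
    {"grip": -0.82, "travel": [-0.4, 0, 0], "angular": [0, 0, 0]},
    {"grip": -0.82, "travel": [-0.4, 0, 0], "angular": [0, 0, 0]},
  ],
)

```text
time: 16.1
ee_pos: [0.5895, -0.0807, 0.0355]
tool_rot: [0.687, 0.727, 0.0, -0.001]
wrist_force: [-0.2, 7.5, 1.7]
finger_gap: 0.0803
```

Request:
move_arm(
  series=[
    {"grip": -0.82, "travel": [-0.4, 0, 0], "angular": [0, 0, 0]},
    {"grip": -0.82, "travel": [-0.4, 0, 0], "angular": [0, 0, 0]},
    {"grip": -0.82, "travel": [-0.4, 0, 0], "angular": [0, 0, 0]},
  ],
)

```text
time: 16.4
ee_pos: [0.5912, -0.1106, 0.0354]
tool_rot: [0.687, 0.727, 0.0, -0.001]
wrist_force: [-0.5, 7.0, 1.6]
finger_gap: 0.0802
```

```bash
python3 - <<'E'
from pose import *
c=viewer.read_camera("top");crop(c["pixels"],260,120,420,270,"t12.png",4)
c=viewer.read_camera("scene");crop(c["pixels"],150,150,350,300,"s12.png",4)
s=bot.observe();print(tob(s["ee_pos"]),s["wrist_force"])
E
```

```text
[-0.10876334  0.01552194] [-0.86123401 -0.08715878  0.28384086]
```

View pics/t12.png

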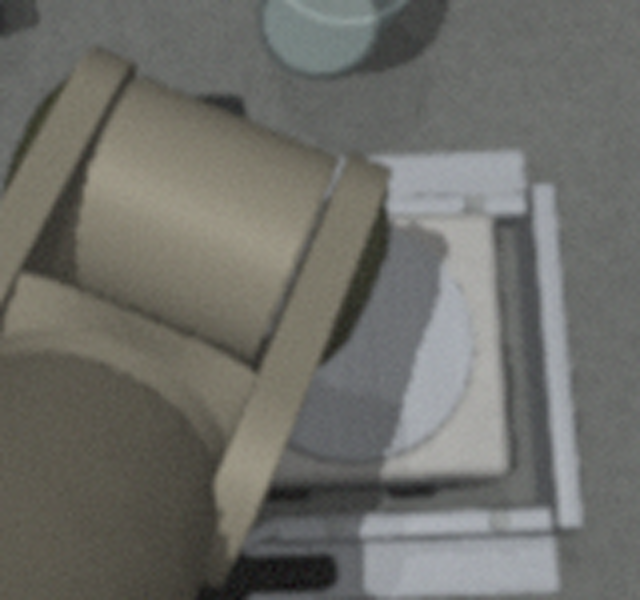

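View pics/s12.png

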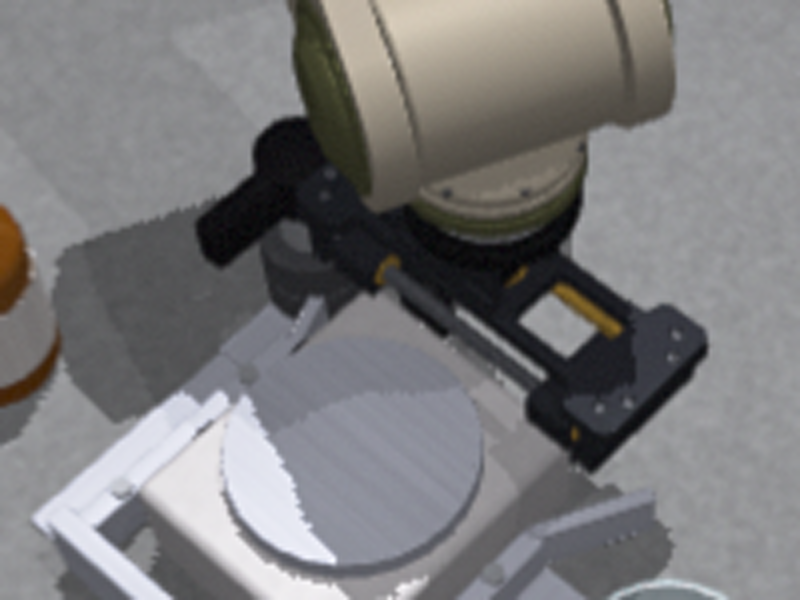

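Request:
move_arm(
  series=[
    {"grip": -0.82, "travel": [-0.2, 0, 0], "angular": [0, 0, 0]},
    {"grip": -0.82, "travel": [-0.2, 0, 0], "angular": [0, 0, 0]},
    {"grip": -0.82, "travel": [-0.2, 0, 0], "angular": [0, 0, 0]},
    {"grip": -0.82, "travel": [-0.2, 0, 0], "angular": [0, 0, 0]},
  ],
)

```text
time: 16.9
ee_pos: [0.5924, -0.1303, 0.0355]
tool_rot: [0.687, 0.727, 0.0, -0.001]
wrist_force: [-1.6, 6.3, 0.8]
finger_gap: 0.0803
```

Request:
move_arm(
  series=[
    {"grip": -0.82, "travel": [-0.1, 0, 0], "angular": [0, 0, 0]},
    {"grip": -0.82, "travel": [-0.1, 0, 0], "angular": [0, 0, 0]},
  ],
)

```text
time: 17.1
ee_pos: [0.5921, -0.1319, 0.0355]
tool_rot: [0.687, 0.727, 0.002, -0.003]
wrist_force: [-3.8, 32.4, 10.7]
finger_gap: 0.0806
```

```bash
python3 - <<'E'
from pose import *
c=viewer.read_camera("top");crop(c["pixels"],260,120,420,270,"t13.png",4)
s=bot.observe();print(tob(s["ee_pos"]),s["wrist_force"])
E
```

```text
[-0.08900738  0.0150464 ] [-3.21328587 23.97157595  6.74702753]
```

View pics/t13.png

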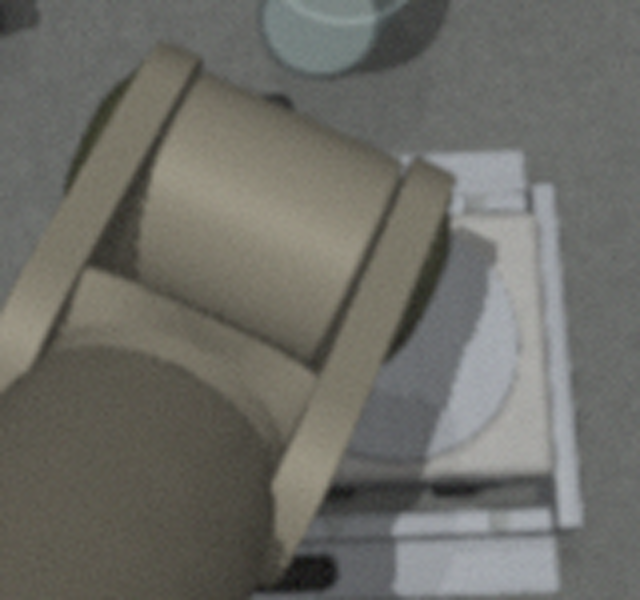

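```bash
python3 - <<'E'
from pose import *
rep(None,(533,215),(549,473),(260,120))
c=viewer.read_camera("top")
for p,z in [((534,190),.03),((557,520),.03)]:
    print(tob(onz(c,[(p[0]/4+260,p[1]/4+120)],z)[0]).round(4))
c=viewer.read_camera("scene");crop(c["pixels"],150,150,350,300,"s13.png",4)
print(bot.observe()["ft_torque"])
E
```

```text
width 0.1253 disc None ctr [-0.0072  0.0046] world [ 0.5862 -0.2141] turn -0.43
t 17.2 tcp bay [-0.089  0.015] z 0.0355 yaw-bay 0.1 F [-3.  22.6  6.8]
[0.0768 0.0867]
[ 0.0767 -0.0784]
[ 3.07511609 -0.34737031  0.43045414]
```

View pics/s13.png

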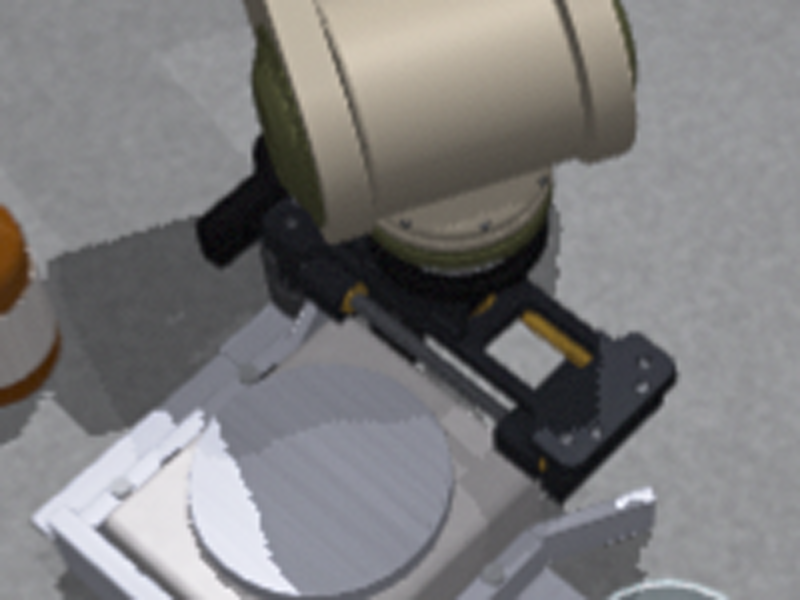

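```bash
python3 - <<'E'
from pose import *
c=viewer.read_camera("scene");crop(c["pixels"],150,230,290,345,"s14.png",5)
c=viewer.read_camera("top");crop(c["pixels"],350,150,420,260,"t14.png",5)
print(bot.observe()["wrist_force"])
E
```

```text
[-2.64360573 22.50381977  6.68776472]
```

View pics/s14.png

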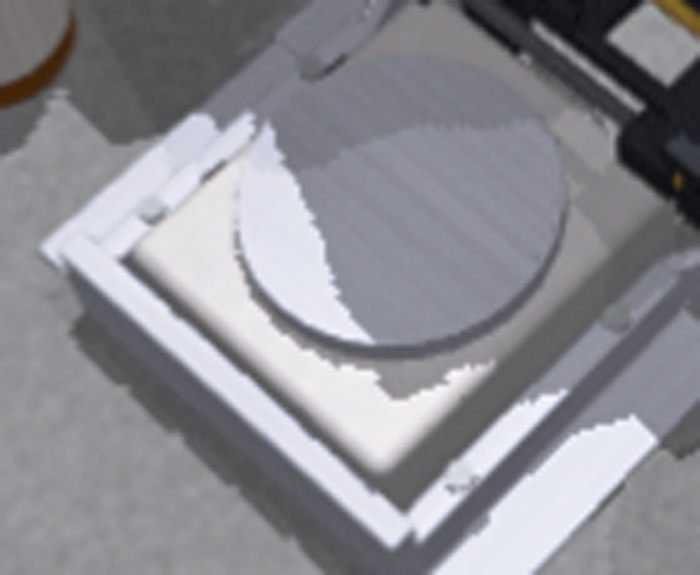

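View pics/t14.png

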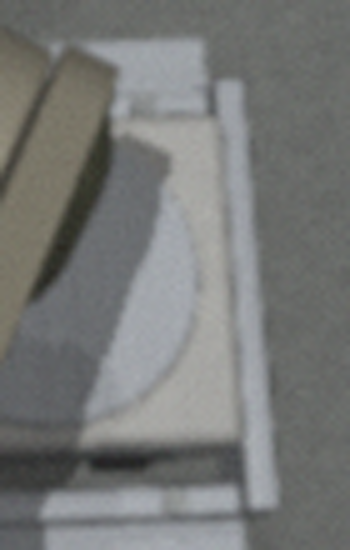

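```bash
python3 - <<'E'
from pose import *
c=viewer.read_camera("scene")
f=lambda p,z: tob(onz(c,[(p[0]/5+150,p[1]/5+230)],z)[0]).round(4)
print("front scene",f((378,474),.06),f((135,255),.06),f((258,365),.06)," stop inner top",f((90,240),.03),f((412,528),.03),f((245,380),.03))
c=viewer.read_camera("top")
g=lambda p,z: tob(onz(c,[(p[0]/5+350,p[1]/5+150)],z)[0]).round(4)
print("front top",g((222,180),.06),g((238,380),.06),"stop",g((221,110),.03),g((250,480),.03))
E
```

```text
front scene [0.0718 0.0706] [ 0.0724 -0.0515] [0.0719 0.0116]  stop inner top [ 0.0726 -0.0841] [0.0708 0.0817] [ 0.0722 -0.0012]
front top [0.0689 0.0424] [ 0.0696 -0.0353] stop [0.0776 0.0775] [ 0.0787 -0.0706]
```

```bash
python3 - <<'E'
from pose import *
s=viewer.read_camera("scene");c=viewer.read_camera("top")
S=lambda x,y:(x/5+150,y/5+230); T=lambda x,y:(x/5+350,y/5+150)
def t(n,a,b):
    p,e=tri(c,T(*a),s,S(*b)); print(n,p.round(4),tob(p).round(4),round(e,4))
t("stop +y inner",(219,82),(412,526))
t("stop -y inner",(252,508),(78,234))
t("front +y corner",(216,116),(380,472))
print(tob(bot.observe()["ee_pos"]))
E
python3 - <<'E'
import sys; sys.path.insert(0,'.')
from h import *
s=viewer.read_camera("scene");crop(s["pixels"],220,310,250,345,"s15.png",16)
E
```

```text
stop +y inner [ 0.6718 -0.2904  0.0437] [0.0738 0.0858] 0.0011
stop -y inner [ 0.5037 -0.3021  0.0416] [ 0.0761 -0.0826] 0.0006
front +y corner [ 0.6546 -0.2872  0.0551] [0.0696 0.0688] 0.0005
[-0.08898835  0.01503189]
```

View pics/s15.png

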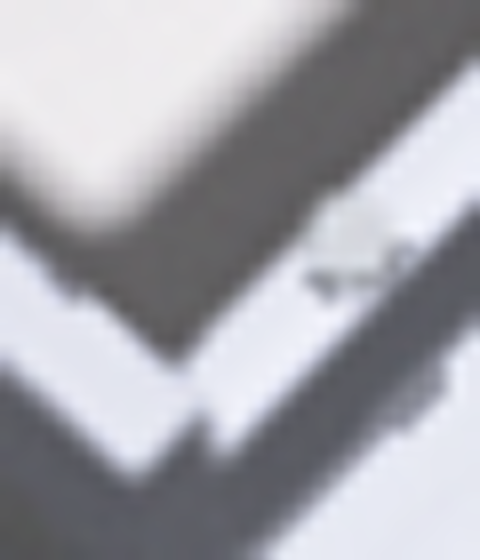

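Request:
move_arm(
  series=[
    {"grip": -0.82, "travel": [0.2, 0, 0], "angular": [0, 0, 0]},
    {"grip": -0.82, "travel": [0.4, 0, 0], "angular": [0, 0, 0]},
    {"grip": -0.82, "travel": [0.6, 0, 0], "angular": [0, 0, 0]},
    {"grip": -0.82, "travel": [0.8, 0, 0], "angular": [0, 0, 0]},
    {"grip": -0.82, "travel": [0.8, 0, 0], "angular": [0, 0, 0]},
  ],
)

```text
time: 18.15
ee_pos: [0.5887, -0.0654, 0.0355]
tool_rot: [0.687, 0.726, -0.0, 0.0]
wrist_force: [-0.5, -0.2, -1.5]
finger_gap: 0.0802
```

Request:
move_arm(
  series=[
    {"grip": -0.82, "travel": [0.9, 0, -0.3], "angular": [0, 0, 0]},
    {"grip": -0.82, "travel": [0.9, 0, -0.8], "angular": [0, 0, 0]},
    {"grip": -0.82, "travel": [0.9, 0, -0.8], "angular": [0, 0, 0]},
    {"grip": -0.82, "travel": [0.9, 0, -0.8], "angular": [0, 0, 0]},
    {"grip": -0.82, "travel": [0.9, 0, -0.8], "angular": [0, 0, 0]},
  ],
)

```text
time: 18.65
ee_pos: [0.5823, 0.0473, 0.1238]
tool_rot: [0.687, 0.726, -0.0, 0.0]
wrist_force: [-0.1, 0.4, -0.7]
finger_gap: 0.0805
```

Request:
move_arm(
  series=[
    {"grip": -0.82, "travel": [0.9, 0, -0.6], "angular": [0, 0, 0]},
    {"grip": -0.82, "travel": [0.9, 0, -0.6], "angular": [0, 0, 0]},
    {"grip": -0.82, "travel": [0.9, 0, -0.6], "angular": [0, 0, 0]},
    {"grip": -0.82, "travel": [0, 0, 0], "angular": [0, 0, 0]},
    {"grip": -0.82, "travel": [0, 0, 0], "angular": [0, 0, 0]},
  ],
)

```text
time: 19.15
ee_pos: [0.5786, 0.1134, 0.1677]
tool_rot: [0.687, 0.727, -0.0, 0.0]
wrist_force: [-0.5, -0.4, -0.0]
finger_gap: 0.0803
```

```bash
python3 - <<'E'
from pose import *
s=bot.observe();print(s["ee_pos"],s["time"],s["wrist_force"])
c=viewer.read_camera("top");cv2.imwrite("pics/t16.png",c["pixels"]);crop(c["pixels"],260,140,420,290,"t16a.png",5)
c=viewer.read_camera("scene");cv2.imwrite("pics/s16.png",c["pixels"])
E
```

```text
[0.57864517 0.11338276 0.16766378] 19.15 [-0.53168726 -0.36622754 -0.04869051]
```

View pics/t16a.png

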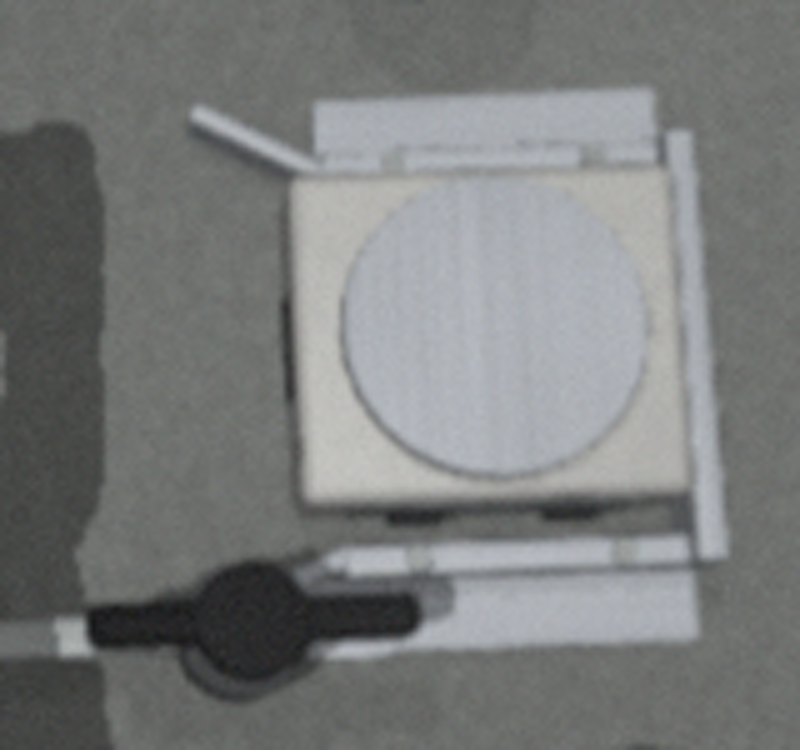

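View pics/s16.png

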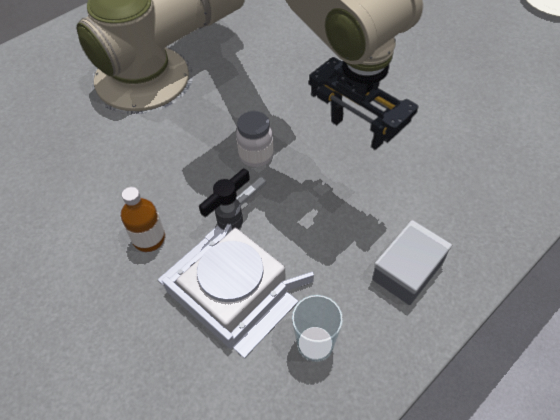

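View pics/t16.png

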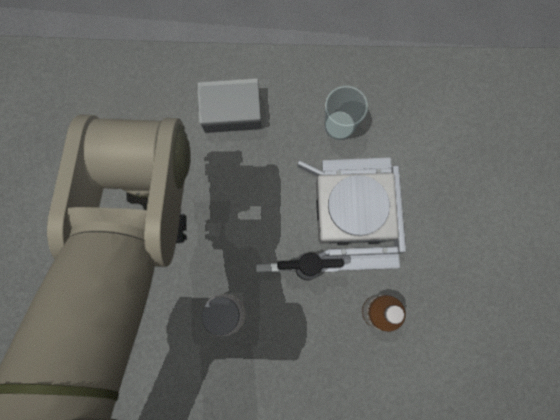

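```bash
python3 - <<'E'
from pose import *
c=viewer.read_camera("top");s=viewer.read_camera("scene")
T=lambda x,y:(x/5+260,y/5+140)
C=[tob(p) for p in onz(c,[T(292,178),T(668,170),T(690,495),T(305,502)],.06)]
print(np.round(C,4),np.mean(C,0).round(4)); 
e=C[1]-C[0];g=C[2]-C[3];print("turn",np.degrees(np.arctan2(e[1],e[0])),np.degrees(np.arctan2(g[1],g[0])))
print("disc",tob(onz(c,[T(496,326)],.074)[0]).round(4))
a,b=onz(c,[T(92,625),T(416,615)],.115)[:,:2]; d=a-b; print("latch",np.degrees(np.arctan2(d[1],d[0]))-3.2)
crop(s["pixels"],150,220,320,350,"s17.png",4.5)
E
```

```text
[[-0.0761  0.0674]
 [ 0.0689  0.0662]
 [ 0.0687 -0.0601]
 [-0.0764 -0.0589]] [-0.0037  0.0036]
turn -0.49480019747442305 -0.46770029376860517
disc [-0.0028  0.0043]
latch 90.25319536257277
```

View pics/s17.png

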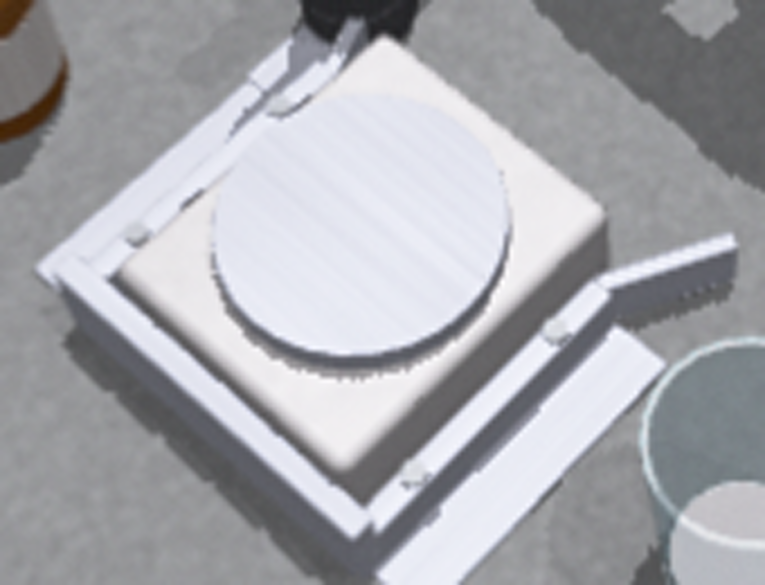

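```bash
python3 - <<'E'
from bench import order
print(order.sign_off())
E
```

```text
the job is handed in; nothing more can be done
None
```

The job is handed in at about 19 s of the 67 s allowed. No verdict is reported, so the figures below are my own last measurements.

**Latch:** I gripped one wing of the black knob and turned it about the axis to roughly 1.58 rad. The latch arm itself was not touched, and the latch was left open.

**Hotplate:** I pushed it with both fingers low on its rear face. It went straight, then along an arc to square it, then after one repositioning into the bay. At the end the push force jumped from about 7 N to 32 N, which I took as the back stop. I backed off and raised the gripper clear.

**Last checks (top camera, arm withdrawn):**

| Check | Measured | Allowed |
|---|---|---|
| Hotplate x in the bay | about -3 mm | -7 to 6 mm |
| Hotplate y in the bay | about +4 mm | -12 to 12 mm |
| Turn from square | about 0.5° (0.01 rad) | below 0.08 rad |
| Latch angle | about 1.58 rad | above 1.3 rad |

- **Glassware, jar and box:** they appear unmoved in the pictures.
- **Wrist force:** it reads about zero, so the robot is touching nothing.

**One disagreement:** the gap to the back stop came out differently in the two cameras when I took the stop as 30 mm high: about 0 mm in the scene camera, 9 mm in the top camera. Matching the stop's corners across both views put it at about 42 mm high. That brought the gap estimates to roughly 1 to 4 mm, close to contact given the 2 mm calibration. I did not push a second time.

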